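# Put away the shoe-care and jewellery things on the dresser

## Task

Put the five things left out on the dresser away in the three white trays: the shoe brush, bristles down, in the long narrow tray; the large polish tin in the square tray with the small tin stacked centrally on top of it; the ring box in the small bay of the divided tray and the oblong cufflink case in its large bay. Everything should sit flat and the right way up inside its tray. Do not knock over the glass perfume bottle.

Things in the scene. Friction and masses are not known exactly. Their poses are not given: they have to be found in the camera images.
- brush: Loose shoe brush lying bristles down: wooden back 130 (x) x 44 (y) x 22 mm on a bristle block 120 x 36 x 16 mm (stiff, solid), 38 mm high in all, about 0.14 kg. Grip the wooden back across y. Origin: centre of its underside; z up. 
- tin_large: Loose large round shoe-polish tin, steel with a dark lid, diameter 64, height 28 mm, about 0.12 kg, flat top. Origin: centre of its underside; z up. 
- tin_small: Loose small round shoe-polish tin, steel with a dark lid, diameter 44, height 22 mm, about 0.06 kg. Origin: centre of its underside; z up. 
- ring_box: Loose shut black ring box with a brass seam, 50 x 50 mm and 40 mm high, about 0.08 kg. Origin: centre of its underside; z up. 
- cufflink_case: Loose shut black oblong cufflink case with a brass seam, 92 (x) x 52 (y) x 34 mm high, about 0.13 kg. Grip it across y. Origin: centre of its underside; z up. 
- tray_long: The long narrow tray, for the brush: outside 74 (x) x 162 (y), inside 66 x 154 mm. White plastic, fixed, walls and floor 4 mm thick, 12 mm high overall. Origin: centre of its underside.
- tray_square: The square tray, for the tins: outside 100 x 100, inside 92 x 92 mm. White plastic, fixed, walls and floor 4 mm thick, 12 mm high overall. Origin: centre of its underside.
- tray_divided: Tray with two unequal bays for the jewellery cases: outside 88 (x) x 212 (y) mm. A 4 mm divider runs along x at y = -20 mm. Small bay: inside 80 x 80 mm, centre at y = -62 mm. Large bay: inside 80 (x) x 120 (y) mm, centre at y = +42 mm. White plastic, fixed, walls and floor 4 mm thick, 12 mm high overall. Origin: centre of its underside.
- perfume: Loose square glass perfume bottle, 24 x 24 mm, 58 mm high with its round brass cap, standing among the things; must not be knocked over. Origin: centre of its underside; z up. Three other small upright toiletries (up to 25 mm wide, 58 mm high) also stand there and are not part of the job.
There are look-alikes about, which are no part of the job. Several things look just like the brush: the one meant starts farthest to the robot's right.

How it is judged:
At the end, for the whole second after the job is handed in: At rest and upright (0.12 rad), each flat on its tray floor (3 mm), anywhere between the walls: brush in the long tray, large tin in the square tray, ring box in the small bay, cufflink case in the large bay; small tin on the large one, axes within 12 mm (x of brush in the frame of tray_long between -0.016 and 0.016 m and y of brush in the frame of tray_long between -0.019 and 0.019 m and z of brush in the frame of tray_long between 0.001 and 0.007 m and x of tin_large in the frame of tray_square between -0.017 and 0.017 m and y of tin_large in the frame of tray_square between -0.017 and 0.017 m and z of tin_large in the frame of tray_square between 0.001 and 0.007 m and x of ring_box in the frame of tray_divided between -0.018 and 0.018 m and y of ring_box in the frame of tray_divided between -0.08 and -0.044 m and z of ring_box in the frame of tray_divided between 0.001 and 0.007 m and x of cufflink_case in the frame of tray_divided between -0.018 and 0.018 m and y of cufflink_case in the frame of tray_divided between 0.024 and 0.06 m and z of cufflink_case in the frame of tray_divided between 0.001 and 0.007 m and horizontal distance between tin_small and tin_large below 0.012 m and z of tin_small in the frame of tin_large between 0.025 and 0.031 m and angle between each of brush, tin_large, tin_small, ring_box, cufflink_case's own z axis and vertical below 0.12 rad and linear speed of each of brush, tin_large, tin_small, ring_box, cufflink_case below 0.02 m/s); the robot touches nothing.
It fails at once if the perfume bottle is knocked over (angle between perfume's own z axis and vertical above 0.6 rad).
It also fails if it takes over 120 s, if anything falls off the work surface, if the arm or the gripper's body presses on something with over 40 N, if the wrist force passes 120 N, or if a joint passes its speed limit or range.

## Robot

A 6-joint arm with a two-finger parallel gripper is mounted at the origin on the work surface. World frame = base frame: x ahead of the robot, y to its left, z up, the work surface at z = 0. Lengths are in m, angles in rad, forces in N, time in s.
With the tool pointing down it reaches from about 0.375 to 0.925 m from the base axis. Payload 5.7 kg.
Tool frame: the origin (TCP) lies between the finger pads; the fingertips stand 14 mm ahead of it and the grasp point (between the pads) lies 5 mm behind it; z points along the fingers, y is the line along which they close (so a half turn about z gives the same grasp; the last joint's range is limited). The gripper opens to 88 mm and grips with 3 to 60 N. Pads are 20 mm wide; open, the fingers measure 115 mm over their backs; the gripper's body (75 mm by 178 mm) begins 61 mm behind the grasp point.
Start: joints at [-1.289, 0.359, 1.51, -0, 1.272, -0.115], TCP at [0.232, -0.553, 0.211] pointing down, gripper open.
Joint ranges: [-2.97, 2.97], [-1.01, 2.36], [0.21, 2.38], [-0.96, 4.11], [0.2, 2.71], [-2.98, 2.98]. Speed limits (rad/s): [2.39, 2.39, 3.14, 3.14, 3.14, 3.14].

## Interface

Orientations are given as a unit quaternion [w, x, y, z].
In Python, from rig import readout, read_camera, calibration, arm gives the robot as it stands.
- The arm moves only by the tool servo_tool, never from a script. Its argument "plan" is a list of rows, each an object with "gripper": the finger opening in cm, from 0 to 8.78; "travel": the shift along the tool's x, y, z in cm, a list of three; "angular": the turn, a rotation vector about the tool's x, y, z in rad, a list of three. A call has 1 to 5 rows; each row shifts and turns the commanded pose from where the row before left it, along the tool's axes as they then stand; what a row does not reach is not made up. A row lasts 1/12 s, in which the tool goes at most 41.7 mm and 7.16 degrees, less where a joint would pass 70% of its speed; a pose out of reach is approached as far as the arm can. A call is refused whole if a number of a shift passes 4.17 or a number of a turn 0.125, either way. A call with a gripper value outside its range is refused whole. The fingers move at their own pace and stop on an object; the grip force is fixed at half the most. Time passes only in rows, so rows that do not move let the fingers close. It gives the time, the measured TCP pose, the force, the opening and the grip force at its end, in the units of the state.
- readout.read_state(): the state, without advancing time (a new reading comes with each control period).
- read_camera(name): name is "side" or "top" or "wrist"; returns the picture (384x512x3 uint8, red, green, blue); there is no depth.
- calibration(name): a dict with "fovy" (degrees; the focal length in pixels is half the picture's height over the tangent of half this angle, whatever the lens; pixels are square), "cx", "cy" (the principal point, pixels), "rvec" (rotation vector, rad) and "tvec" (3), from world to camera coordinates, as OpenCV has them; the wrist camera has in their place "tool_from_camera" (4x4, takes a point from camera to tool coordinates, whose origin is the TCP and whose axes are the flange's). Camera axes: x right, y down, z forward; pixel columns grow to the right and rows downward; lengths in m; the calibration is good to about 2 mm. A picture is of the moment at which its call begins: read the wrist's pose just before it. calibration takes no time and is no camera call.
- arm.sign_off(): hands the job in; it is judged then, once.
The state is a dict: "time_s": time; "q": joint angles; "dq": joint speeds; "joint_efforts": joint torques, N m; "position": TCP position; "orientation": TCP orientation; "contact_force": force on the tool from outside, world axes, zero at the start; "ft_torque": the same for the moment, N m; "gripper_width": opening from 0.0 (shut) to 1.0 (fully open); "finger_force": force on a finger pad.
Only numpy, scipy, OpenCV 4.12 (cv2) and the standard library are available. Lean on these libraries where they do the work, as an engineer would, in place of code of your own. Each camera call takes 0.05 s, during which the arm holds its last target. There are 200 camera calls.

## Working session

There is one attempt and no reset: what is moved stays moved. The work goes in short steps, Python scripts to look and compute and a tool call to move; the robot and the scene stay as the last step left them, time stands still between calls to the robot, and variables do not carry over. Pictures are saved under pics/ and viewed, at most 14 in all, crops included, and the job is handed in when it is done.

Besides the shell and the picture viewer there is one more tool, called after "Emit:" as a command line: name --argument value ..., lists and objects as JSON in quotes. servo_tool: Moves the arm, as the interface text tells. Its arguments: {"type":"object","properties":{"plan":{"type":"array"}},"required":["plan"]}

```bash
mkdir -p pics; ls; cat > h.py <<'E'
import numpy as np, cv2
from scipy.spatial.transform import Rotation as R
from rig import readout, read_camera, calibration, arm
def cam(name, st=None):
    c=calibration(name); f=192/np.tan(np.radians(c["fovy"])/2)
    K=np.array([[f,0,c["cx"]],[0,f,c["cy"]],[0,0,1]])
    if name=="wrist":
        T=np.eye(4); w=st["orientation"]; T[:3,:3]=R.from_quat([w[1],w[2],w[3],w[0]]).as_matrix(); T[:3,3]=st["position"]
        T=T@np.array(c["tool_from_camera"]); Rc=T[:3,:3]; o=T[:3,3]
    else:
        Rm=cv2.Rodrigues(np.array(c["rvec"],float))[0]; Rc=Rm.T; o=-Rm.T@np.array(c["tvec"],float).ravel()
    return K,Rc,o
def pix2w(cm,u,v,z):
    K,Rc,o=cm; d=Rc@np.linalg.inv(K)@np.array([u,v,1.]); return o+d*(z-o[2])/d[2]
def w2pix(cm,p):
    K,Rc,o=cm; q=K@(Rc.T@(np.array(p)-o)); return q[:2]/q[2]
def snap(name,fn):
    im=read_camera(name); cv2.imwrite(fn,im[:,:,::-1]); return im
E
python3 - <<'E'
from h import *
print(readout.read_state())
for n in("top","side"):
    im=snap(n,f"pics/{n}0.png"); print(n,calibration(n), cam(n)[2])
im=cv2.imread("pics/top0.png"); cv2.imwrite("pics/top0b.png",cv2.resize(im,(800,600),interpolation=cv2.INTER_CUBIC))
E
```

```text
pics
{'time_s': 0.0, 'q': array([-1.28908124e+00,  3.59516012e-01,  1.51142278e+00,  2.77791845e-06,
        1.27250739e+00, -1.15107357e-01]), 'dq': array([ 0.00115855, -0.00015617,  0.00141891, -0.00185891,  0.00088894,
       -0.00020856]), 'joint_efforts': array([ 1.58529936e-03, -5.15364933e+01, -2.70722115e+01,  6.75264769e-02,
        3.45603225e-02, -1.31777788e-04]), 'position': array([ 0.23168408, -0.55269106,  0.21040674]), 'orientation': array([-9.23658597e-04,  9.80380642e-01,  1.97111485e-01, -7.57909468e-05]), 'contact_force': array([-0.5534449 , -0.8003005 , -0.17347408]), 'ft_torque': array([-0.02667012, -0.05412172,  0.00077428]), 'finger_force': 0.0, 'gripper_width': 0.9987222568352301}
top {'fovy': 45.05504172585799, 'cx': 255.3105769639082, 'cy': 195.5477568654559, 'rvec': array([ 2.15878994, -2.11304269,  0.17072491]), 'tvec': array([0.12637684, 0.45403765, 1.27348318])} [0.24019767 0.13082876 1.33006377]
side {'fovy': 48.793517568435306, 'cx': 254.40358817981485, 'cy': 192.86062391633513, 'rvec': array([ 2.28468182, -0.03751267,  0.02945364]), 'tvec': array([-0.46872612,  0.13137978,  1.21271605])} [ 0.42977214 -0.84686149  0.89764501]
```

View pics/top0b.png

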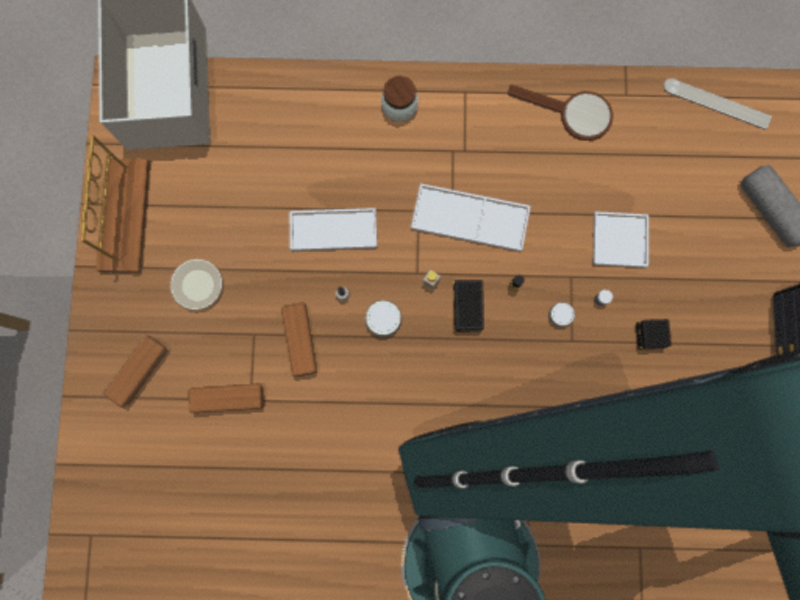

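View pics/side0.png

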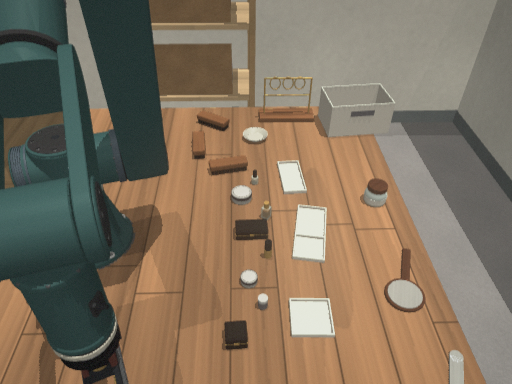

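Top view (800x600): the brushes are at (299,340), (135,370) and (225,398), and the rightmost, (299,340), is the one meant. Large tin (384,318), perfume (431,279), case (468,305), small tin (562,314), ring box (653,334). Trays: long (333,230), divided (471,217) with the small bay on the right, square (621,240). I'll fit the poses by projecting models onto the masks.

```bash
cat > fit.py <<'E'
from h import *
from scipy.optimize import minimize
OBJ={ # name: kind,dims(x,y,h), base z, seed 800x600 px, yaw guess deg, colour
'brush':((.130,.044,.022),.016,(299,340),10,'b'),
'tin_large':((.064,),.0,(384,318),0,'w',.028),'tin_small':((.044,),.0,(562,314),0,'w',.022),
'ring_box':((.05,.05,.04),0,(653,334),0,'k'),'case':((.092,.052,.034),0,(468,305),0,'k'),
'tray_long':((.074,.162,.012),0,(333,230),0,'w'),'tray_divided':((.088,.212,.012),0,(471,217),-8,'w'),'tray_square':((.1,.1,.012),0,(621,240),0,'w'),
'perfume':((.024,.024,.045),0,(431,279),0,'p')}
def verts(o,x,y,a):
    d,z0=o[0],o[1]
    if len(d)==1:
        t=np.linspace(0,2*np.pi,40); P=np.c_[np.cos(t),np.sin(t)]*d[0]/2; h=o[5]
    else:
        P=np.array([[1,1],[1,-1],[-1,-1],[-1,1]])*np.array(d[:2])/2; h=d[2]
    c,s=np.cos(a),np.sin(a); P=P@np.array([[c,s],[-s,c]])+[x,y]
    return np.vstack([np.c_[P,np.full(len(P),z)] for z in(z0,z0+h)])
S=8
def model(cm,o,p,off,sh):
    q=np.array([w2pix(cm,v) for v in verts(o,*p)])-off
    m=np.zeros(sh,np.uint8); cv2.fillConvexPoly(m,cv2.convexHull(((q+.5)*S*16).astype(np.int32).reshape(-1,1,2)),1,shift=4); return m
def mask(im,col):
    hsv=cv2.cvtColor(im,cv2.COLOR_BGR2HSV).astype(int); h,s,v=hsv[...,0],hsv[...,1],hsv[...,2]
    if col=='w': return (s<70)&(v>120)
    if col=='k': return v<70
    if col=='b': return (v<150)&(s>140)
E
python3 - <<'E'
from fit import *
cm=cam("top"); im=cv2.imread("pics/top0.png"); big=cv2.resize(im[100:275,170:450],None,fx=2.85,fy=2.85,interpolation=cv2.INTER_CUBIC)
for n,o in OBJ.items():
    u,v=np.array(o[2])*.64; p0=pix2w(cm,u,v,o[1]+(o[0][2] if len(o[0])>1 else o[5])); g=[p0[0],p0[1],np.radians(o[3])]
    if o[4]!='p':
        hw=42; off=np.array([int(u)-hw,int(v)-hw]); c=cv2.resize(im[off[1]:off[1]+2*hw,off[0]:off[0]+2*hw],None,fx=S,fy=S,interpolation=cv2.INTER_CUBIC)
        m=mask(c,o[4]).astype(np.uint8); m=cv2.morphologyEx(m,cv2.MORPH_CLOSE,np.ones((15,15)));  m=cv2.morphologyEx(m,cv2.MORPH_OPEN,np.ones((31,31)))
        _,L=cv2.connectedComponents(m); l=L[hw*S,hw*S]; m=(L==l).astype(np.uint8) if l else m
        f=lambda p:1-(lambda M:(M&m).sum()/max(1,(M|m).sum()))(model(cm,o,p,off,m.shape))
        best=min((minimize(f,g2,method='Nelder-Mead',options=dict(initial_simplex=np.array(g2)+np.vstack([np.zeros(3),np.diag([.008,.008,.15])]))) for g2 in ([g[0],g[1],g[2]+d] for d in(-.15,0,.15))),key=lambda r:r.fun)
        g=best.x; print(n,np.round(g[:2],4),'yaw',round(np.degrees(g[2]),1),'IoU',round(1-best.fun,3),'r',round(np.hypot(g[0],g[1]),3))
    else: print(n,np.round(g,3))
    q=((np.array([w2pix(cm,x) for x in verts(o,*g)])-[170,100]+.5)*2.85).astype(np.int32); k=len(q)//2
    for a in (q[:k],q[k:]): cv2.polylines(big,[a.reshape(-1,1,2)],True,(255,0,255) if a is q[:k] else (0,255,0),1)
for u,v in((342,292),(517,282),(604,297)): print('toiletry',pix2w(cm,u*.64,v*.64,.02).round(3))
cv2.imwrite("pics/fit.png",big)
E
```

```text
brush [0.3965 0.3189] yaw 12.6 IoU 0.707 r 0.509
tin_large [0.4328 0.1658] yaw -7.6 IoU 0.948 r 0.463
tin_small [ 0.4475 -0.164 ] yaw 2.6 IoU 0.872 r 0.477
ring_box [ 0.4108 -0.3259] yaw 7.6 IoU 0.896 r 0.524
case [0.4562 0.01  ] yaw -1.4 IoU 0.909 r 0.456
tray_long [0.6019 0.2647] yaw 3.3 IoU 0.982 r 0.658
tray_divided [0.6306 0.0056] yaw -10.6 IoU 0.982 r 0.631
tray_square [ 0.5933 -0.2778] yaw -1.9 IoU 0.991 r 0.655
perfume [0.5   0.079 0.   ]
toiletry [0.477 0.241 0.02 ]
toiletry [ 0.503 -0.081  0.02 ]
toiletry [ 0.478 -0.24   0.02 ]
```

View pics/fit.png

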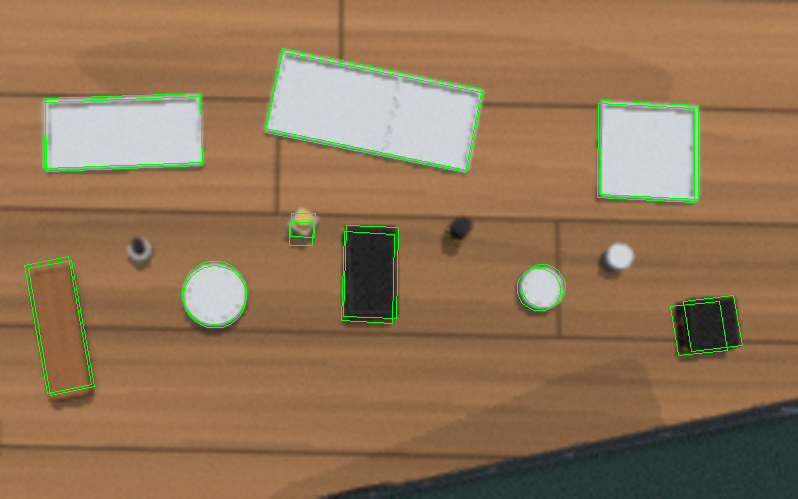

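```bash
cat >> h.py <<'E'
def go(x,y,z,yaw,start=None,mx=4.0):
    """rows (tool axes, cm/rad) from current pose (or start) to a tool-down pose; returns the end pose"""
    if start is None:
        s=readout.read_state(); w=s["orientation"]; p=s["position"]; Rc=R.from_quat([w[1],w[2],w[3],w[0]])
        print('t',round(s["time_s"],2),'p',p.round(4),'yaw',round(np.degrees(np.arctan2(*Rc.as_matrix()[[1,0],0])),1))
    else: p,Rc=start
    Rt=R.from_euler('z',yaw,degrees=True)*R.from_euler('x',180,degrees=True); t=np.array([x,y,z])
    rv=(Rc.inv()*Rt).as_rotvec(); D=t-p
    n=max(1,int(np.ceil(max(np.linalg.norm(D)*100/mx,np.abs(rv).max()/.12))))
    print(f'-> {t} yaw {yaw} rows {n}, turn {np.round(rv/n,3).tolist()}')
    for i in range(n): print('  ',(( Rc*R.from_rotvec(rv*i/n)).inv().apply(D/n)*100).round(2).tolist())
    return t,Rt
E
python3 - <<'E'
from h import *
go(.411,-.326,.13,8)
E
```

```text
t 0.1 p [ 0.2317 -0.5528  0.2105] yaw 22.7
-> [ 0.411 -0.326  0.13 ] yaw 8 rows 8, turn [-0.0, 0.0, 0.032]
   [3.16, -1.75, 1.01]
   [3.1, -1.85, 1.01]
   [3.04, -1.95, 1.01]
   [2.98, -2.04, 1.01]
   [2.91, -2.14, 1.01]
   [2.84, -2.23, 1.01]
   [2.77, -2.32, 1.01]
   [2.69, -2.41, 1.01]
```

Emit:
servo_tool --plan '[{"gripper":8.78,"travel":[3.16,-1.75,1.0],"angular":[0,0,0.032]},{"gripper":8.78,"travel":[3.1,-1.85,1.0],"angular":[0,0,0.032]},{"gripper":8.78,"travel":[3.04,-1.95,1.0],"angular":[0,0,0.032]},{"gripper":8.78,"travel":[2.98,-2.04,1.0],"angular":[0,0,0.032]}]'

```text
time_s: 0.43
position: [0.3218, -0.4385, 0.1705]
orientation: [-0.0, 0.991, 0.133, -0.0]
contact_force: [1.4, -0.9, -0.2]
gripper_width: 0.997
finger_force: 0.0
```

Emit:
servo_tool --plan '[{"gripper":8.78,"travel":[2.91,-2.14,1.0],"angular":[0,0,0.032]},{"gripper":8.78,"travel":[2.84,-2.23,1.0],"angular":[0,0,0.032]},{"gripper":8.78,"travel":[2.77,-2.32,1.0],"angular":[0,0,0.032]},{"gripper":8.78,"travel":[2.69,-2.41,1.0],"angular":[0,0,0.032]},{"gripper":8.78,"travel":[0,0,0],"angular":[0,0,0]}]'

```text
time_s: 0.85
position: [0.4123, -0.3204, 0.1292]
orientation: [-0.003, 0.997, 0.071, -0.001]
contact_force: [0.2, -0.1, -0.1]
gripper_width: 1.002
finger_force: 0.0
```

```bash
python3 - <<'E'
from h import *
s=readout.read_state(); print(s["position"],s["contact_force"]); im=snap("wrist","pics/w1.png"); cm=cam("wrist",s)
from fit import OBJ,verts
b=cv2.imread("pics/w1.png")
for z in(0,.04):
    q=np.array([w2pix(cm,[v[0],v[1],z]) for v in verts(OBJ['ring_box'],.411,-.326,np.radians(7.6))[:4]]).astype(np.int32); cv2.polylines(b,[q.reshape(-1,1,2)],True,(0,255,0),1)
t=cv2.imread("pics/top0.png"); snap("top","pics/top1.png"); t=cv2.imread("pics/top1.png")
cv2.imwrite("pics/w1b.png",np.hstack([cv2.resize(b,(400,300)),cv2.resize(t,(400,300))]))
go(.411,-.326,.026,8)
E
```

```text
[ 0.41229053 -0.32036653  0.12915945] [ 0.22171355 -0.10151136 -0.11110985]
t 0.95 p [ 0.411  -0.3251  0.1306] yaw 8.3
-> [ 0.411 -0.326  0.026] yaw 8 rows 3, turn [-0.0, 0.0, 0.002]
   [-0.0, 0.03, 3.49]
   [-0.0, 0.03, 3.49]
   [-0.0, 0.03, 3.49]
```

View pics/w1b.png

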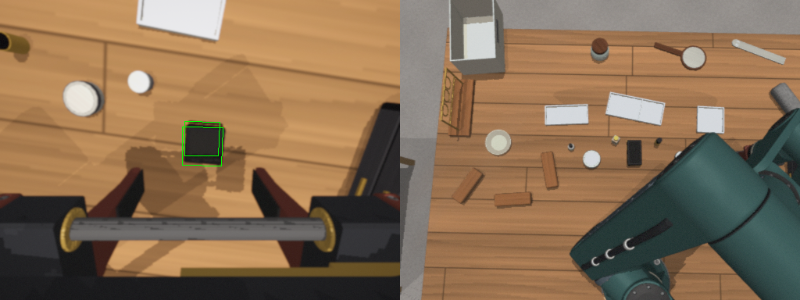

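The wrist view shows the ring box inside the fitted outline at (203,143). The arm was still settling, so a few mm off is expected. No other brush shows to the right. Descending to grip.

Emit:
servo_tool --plan '[{"gripper":8.78,"travel":[0,0.03,3.49],"angular":[0,0,0]},{"gripper":8.78,"travel":[0,0.03,3.49],"angular":[0,0,0]},{"gripper":8.78,"travel":[0,0.03,3.49],"angular":[0,0,0]},{"gripper":8.78,"travel":[0,0,0],"angular":[0,0,0]},{"gripper":4.0,"travel":[0,0,0],"angular":[0,0,0]}]'

```text
time_s: 1.37
position: [0.4093, -0.3276, 0.0257]
orientation: [-0.001, 0.998, 0.07, -0.001]
contact_force: [-0.8, -0.2, 0.0]
gripper_width: 0.958
finger_force: 0.0
```

Emit:
servo_tool --plan '[{"gripper":4.0,"travel":[0,0,0],"angular":[0,0,0]},{"gripper":4.0,"travel":[0,0,0],"angular":[0,0,0]},{"gripper":4.0,"travel":[0,0,0],"angular":[0,0,0]},{"gripper":4.0,"travel":[0,0,0],"angular":[0,0,0]},{"gripper":4.0,"travel":[0,0,0],"angular":[0,0,0]}]'

```text
time_s: 1.78
position: [0.4116, -0.328, 0.0278]
orientation: [0.001, 0.998, 0.07, 0.001]
contact_force: [-0.7, 2.2, 0.7]
gripper_width: 0.586
finger_force: 1.2
```

```bash
python3 - <<'E'
from h import *
T=np.array([.6306,.0056]); a=np.radians(-10.6); M=np.array([[np.cos(a),-np.sin(a)],[np.sin(a),np.cos(a)]])
sm=T+M@[0,-.062]; lg=T+M@[0,.042]; print(sm,lg)
p=readout.read_state()["position"]
s=go(p[0],p[1],.135,8)
s=go(*sm,.135,-10.6,s)
E
```

```text
[ 0.61919502 -0.05534199] [0.63832596 0.04688328]
t 1.78 p [ 0.4116 -0.328   0.0278] yaw 8.1
-> [ 0.41158467 -0.32804723  0.135     ] yaw 8 rows 3, turn [0.001, -0.0, 0.0]
   [0.0, 0.01, -3.57]
   [0.0, 0.0, -3.57]
   [0.0, 0.0, -3.57]
-> [ 0.61919502 -0.05534199  0.135     ] yaw -10.6 rows 9, turn [0.0, -0.0, 0.036]
   [2.71, -2.68, -0.0]
   [2.61, -2.78, -0.0]
   [2.51, -2.87, -0.0]
   [2.4, -2.96, -0.0]
   [2.29, -3.04, -0.0]
   [2.18, -3.12, -0.0]
   [2.07, -3.2, -0.0]
   [1.95, -3.27, -0.0]
   [1.83, -3.34, -0.0]
```

Emit:
servo_tool --plan '[{"gripper":4.0,"travel":[0,0,0],"angular":[0,0,0]},{"gripper":4.0,"travel":[0,0,0],"angular":[0,0,0]},{"gripper":4.0,"travel":[0,0,-3.57],"angular":[0,0,0]},{"gripper":4.0,"travel":[0,0,-3.57],"angular":[0,0,0]},{"gripper":4.0,"travel":[0,0,-3.57],"angular":[0,0,0]}]'

```text
time_s: 2.2
position: [0.4105, -0.3268, 0.1348]
orientation: [-0.001, 0.998, 0.07, -0.001]
contact_force: [-0.8, 0.4, -0.7]
gripper_width: 0.457
finger_force: 0.0
```

Emit:
servo_tool --plan '[{"gripper":4.0,"travel":[2.71,-2.68,0],"angular":[0,0,0.036]},{"gripper":4.0,"travel":[2.61,-2.78,0],"angular":[0,0,0.036]},{"gripper":4.0,"travel":[2.51,-2.87,0],"angular":[0,0,0.036]},{"gripper":4.0,"travel":[2.4,-2.96,0],"angular":[0,0,0.036]},{"gripper":4.0,"travel":[2.29,-3.04,0],"angular":[0,0,0.036]}]'

```text
time_s: 2.62
position: [0.527, -0.1741, 0.1342]
orientation: [0.0, 1.0, -0.021, 0.0]
contact_force: [-0.1, -0.4, -0.2]
gripper_width: 0.456
finger_force: 0.0
```

Emit:
servo_tool --plan '[{"gripper":4.0,"travel":[2.18,-3.12,0],"angular":[0,0,0.036]},{"gripper":4.0,"travel":[2.07,-3.2,0],"angular":[0,0,0.036]},{"gripper":4.0,"travel":[1.95,-3.27,0],"angular":[0,0,0.036]},{"gripper":4.0,"travel":[1.83,-3.34,0],"angular":[0,0,0.036]},{"gripper":4.0,"travel":[0,0,0],"angular":[0,0,0]}]'

```text
time_s: 3.03
position: [0.6224, -0.0489, 0.1342]
orientation: [-0.001, 0.996, -0.09, 0.002]
contact_force: [1.3, -0.0, 0.2]
gripper_width: 0.454
finger_force: 0.0
```

Emit:
servo_tool --plan '[{"gripper":4.0,"travel":[0,0,0],"angular":[0,0,0]}]'

```text
time_s: 3.12
position: [0.6191, -0.0525, 0.1337]
orientation: [-0.0, 0.996, -0.09, 0.0]
contact_force: [0.3, -0.6, 0.4]
gripper_width: 0.454
finger_force: 0.0
```

```bash
python3 - <<'E'
from h import *
s=go(.619,-.055,.032,-10.6)
st=readout.read_state(); print(st["gripper_width"],st["finger_force"],st["contact_force"])
E
```

```text
t 3.12 p [ 0.6191 -0.0525  0.1337] yaw -10.3
-> [ 0.619 -0.055  0.032] yaw -10.6 rows 3, turn [-0.0, -0.0, 0.002]
   [0.01, 0.08, 3.39]
   [0.01, 0.08, 3.39]
   [0.01, 0.08, 3.39]
0.45365092133600815 0.0 [ 0.25731925 -0.55567441  0.38547681]
```

```bash
python3 - <<'E'
from h import *
snap("wrist","pics/w2.png"); snap("side","pics/s2.png"); snap("top","pics/t2.png")
a,b,c=[cv2.imread(f"pics/{n}.png") for n in("w2","s2","t2")]
cv2.imwrite("pics/m2.png",np.vstack([np.hstack([cv2.resize(a,(400,300)),cv2.resize(c,(400,300))]),np.hstack([cv2.resize(b[100:376,170:400],(360,300)),cv2.resize(c[150:270,330:490],(440,300))])]))
E
```

```text
(no output)
```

View pics/m2.png

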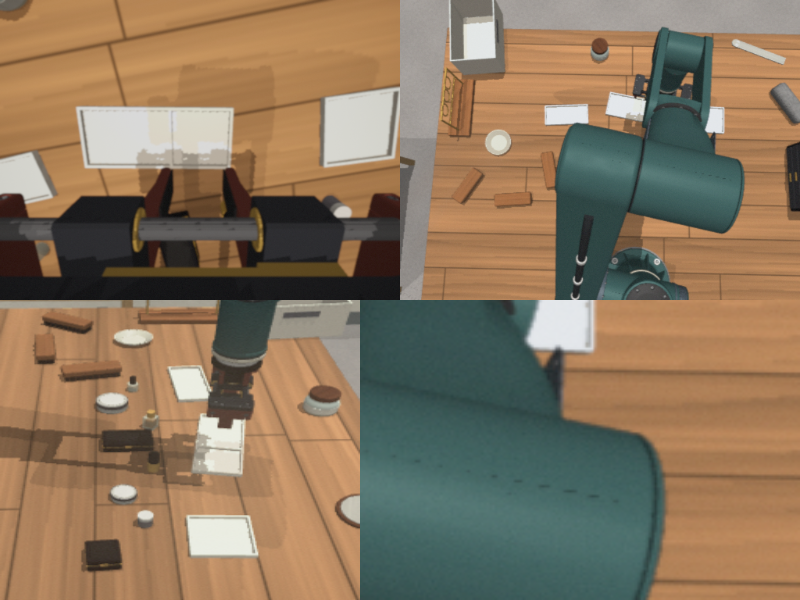

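The wrist view shows the fingers empty, and the side view shows the ring box still in place at about (235,333). The grip closed to 40 mm as the arm lifted. I'll go back and check the grip before lifting this time.

```bash
python3 - <<'E'
from h import *
s=go(.411,-.326,.134,8); go(.411,-.326,.023,8,s)
# ring box re-measure in side pics
from fit import *
cm=cam("side")
for f in("side0","s2"):
    g=cv2.imread(f"pics/{f}.png")[300:365,210:265]; g=cv2.cvtColor(g,cv2.COLOR_BGR2GRAY); ys,xs=np.where(g<70); print(f,xs.min()+210,xs.max()+210,ys.min()+300,ys.max()+300,xs.mean()+210,ys.mean()+300)
print([w2pix(cm,v).round(1).tolist() for v in verts(OBJ['ring_box'],.411,-.326,np.radians(7.6))])
print(np.ptp([w2pix(cm,v) for v in verts(OBJ['ring_box'],.411,-.326,np.radians(7.6))],0))
E
```

```text
t 3.27 p [ 0.6173 -0.055   0.1335] yaw -10.5
-> [ 0.411 -0.326  0.134] yaw 8 rows 9, turn [0.0, 0.0, -0.036]
   [-1.7, 3.38, -0.0]
   [-1.82, 3.31, -0.0]
   [-1.94, 3.25, -0.0]
   [-2.06, 3.18, -0.0]
   [-2.17, 3.1, -0.0]
   [-2.28, 3.02, -0.0]
   [-2.39, 2.94, -0.0]
   [-2.49, 2.85, -0.0]
   [-2.59, 2.76, -0.0]
-> [ 0.411 -0.326  0.023] yaw 8 rows 3, turn [0.0, 0.0, 0.0]
   [0.0, -0.0, 3.7]
   [0.0, -0.0, 3.7]
   [0.0, -0.0, 3.7]
side0 224 247 321 349 235.44691780821918 334.58390410958907
s2 224 247 321 349 235.3513986013986 334.4125874125874
[[243.6, 327.5], [246.9, 346.9], [225.1, 350.3], [222.6, 330.6], [243.5, 318.0], [246.8, 337.6], [224.4, 341.0], [221.9, 321.2]]
[25.01198396 32.22933401]
```

Emit:
servo_tool --plan '[{"gripper":8.78,"travel":[-1.7,3.38,0],"angular":[0,0,-0.036]},{"gripper":8.78,"travel":[-1.82,3.31,0],"angular":[0,0,-0.036]},{"gripper":8.78,"travel":[-1.94,3.25,0],"angular":[0,0,-0.036]},{"gripper":8.78,"travel":[-2.06,3.18,0],"angular":[0,0,-0.036]},{"gripper":8.78,"travel":[-2.17,3.1,0],"angular":[0,0,-0.036]}]'

```text
time_s: 3.68
position: [0.5013, -0.207, 0.1338]
orientation: [0.0, 1.0, -0.001, -0.0]
contact_force: [0.7, -0.5, 0.5]
gripper_width: 0.795
finger_force: 0.0
```

Emit:
servo_tool --plan '[{"gripper":8.78,"travel":[-2.28,3.02,0],"angular":[0,0,-0.036]},{"gripper":8.78,"travel":[-2.39,2.94,0],"angular":[0,0,-0.036]},{"gripper":8.78,"travel":[-2.49,2.85,0],"angular":[0,0,-0.036]},{"gripper":8.78,"travel":[-2.59,2.76,0],"angular":[0,0,-0.036]},{"gripper":8.78,"travel":[0,0,0],"angular":[0,0,0]}]'

```text
time_s: 4.1
position: [0.4075, -0.3312, 0.134]
orientation: [0.001, 0.998, 0.068, -0.001]
contact_force: [0.4, 0.0, 0.3]
gripper_width: 0.998
finger_force: 0.0
```

Emit:
servo_tool --plan '[{"gripper":8.78,"travel":[0,0,3.7],"angular":[0,0,0]},{"gripper":8.78,"travel":[0,0,3.7],"angular":[0,0,0]},{"gripper":8.78,"travel":[0,0,3.7],"angular":[0,0,0]},{"gripper":8.78,"travel":[0,0,0],"angular":[0,0,0]},{"gripper":8.78,"travel":[0,0,0],"angular":[0,0,0]}]'

```text
time_s: 4.52
position: [0.4101, -0.3242, 0.0216]
orientation: [-0.002, 0.998, 0.07, -0.002]
contact_force: [0.3, -0.2, 0.1]
gripper_width: 0.995
finger_force: 0.0
```

Emit:
servo_tool --plan '[{"gripper":0,"travel":[0,0,0],"angular":[0,0,0]},{"gripper":0,"travel":[0,0,0],"angular":[0,0,0]},{"gripper":0,"travel":[0,0,0],"angular":[0,0,0]},{"gripper":0,"travel":[0,0,0],"angular":[0,0,0]},{"gripper":0,"travel":[0,0,0],"angular":[0,0,0]}]'

```text
time_s: 4.93
position: [0.413, -0.3261, 0.0239]
orientation: [0.001, 0.998, 0.07, 0.001]
contact_force: [0.3, -0.3, -0.5]
gripper_width: 0.656
finger_force: 0.0
```

Emit:
servo_tool --plan '[{"gripper":0,"travel":[0,0,0],"angular":[0,0,0]},{"gripper":0,"travel":[0,0,0],"angular":[0,0,0]}]'

```text
time_s: 5.1
position: [0.4128, -0.326, 0.0235]
orientation: [0.001, 0.998, 0.07, 0.001]
contact_force: [0.4, 0.3, 7.4]
gripper_width: 0.568
finger_force: 29.5
```

Emit:
servo_tool --plan '[{"gripper":0,"travel":[0,0,0],"angular":[0,0,0]},{"gripper":0,"travel":[0,0,0],"angular":[0,0,0]}]'

```text
time_s: 5.27
position: [0.4128, -0.3261, 0.0235]
orientation: [0.001, 0.998, 0.07, 0.0]
contact_force: [-0.3, 0.9, 7.7]
gripper_width: 0.565
finger_force: 29.5
```

Gripped with 29.5 N. Now lift and carry.

Emit:
servo_tool --plan '[{"gripper":0,"travel":[0,0,-2.5],"angular":[0,0,0]},{"gripper":0,"travel":[0,0,-2.9],"angular":[0,0,0]},{"gripper":0,"travel":[0,0,-2.9],"angular":[0,0,0]},{"gripper":0,"travel":[0,0,-2.8],"angular":[0,0,0]},{"gripper":0,"travel":[0,0,0],"angular":[0,0,0]}]'

```text
time_s: 5.68
position: [0.4148, -0.3279, 0.1386]
orientation: [0.003, 0.998, 0.07, 0.003]
contact_force: [0.9, -0.9, -0.2]
gripper_width: 0.566
finger_force: 29.5
```

Emit:
servo_tool --plan '[{"gripper":0,"travel":[2.71,-2.68,0],"angular":[0,0,0.036]},{"gripper":0,"travel":[2.61,-2.78,0],"angular":[0,0,0.036]},{"gripper":0,"travel":[2.51,-2.87,0],"angular":[0,0,0.036]},{"gripper":0,"travel":[2.4,-2.96,0],"angular":[0,0,0.036]},{"gripper":0,"travel":[2.29,-3.04,0],"angular":[0,0,0.036]}]'

```text
time_s: 6.1
position: [0.5276, -0.172, 0.1328]
orientation: [-0.0, 1.0, -0.021, -0.001]
contact_force: [1.0, -1.7, -0.3]
gripper_width: 0.568
finger_force: 29.5
```

Emit:
servo_tool --plan '[{"gripper":0,"travel":[2.18,-3.12,0],"angular":[0,0,0.036]},{"gripper":0,"travel":[2.07,-3.2,0],"angular":[0,0,0.036]},{"gripper":0,"travel":[1.95,-3.27,0],"angular":[0,0,0.036]},{"gripper":0,"travel":[1.83,-3.34,0],"angular":[0,0,0.036]},{"gripper":0,"travel":[0,0,0],"angular":[0,0,0]}]'

```text
time_s: 6.52
position: [0.6232, -0.0469, 0.1329]
orientation: [-0.001, 0.996, -0.09, 0.001]
contact_force: [0.7, -0.0, -1.2]
gripper_width: 0.571
finger_force: 29.5
```

Emit:
servo_tool --plan '[{"gripper":0,"travel":[0,0,0],"angular":[0,0,0]},{"gripper":0,"travel":[0,0,0],"angular":[0,0,0]}]'

```text
time_s: 6.68
position: [0.6184, -0.0524, 0.1326]
orientation: [0.0, 0.996, -0.091, -0.001]
contact_force: [0.3, 0.6, -0.5]
gripper_width: 0.566
finger_force: 29.5
```

```bash
python3 - <<'E'
from h import *
s=go(.619,-.055,.0285,-10.6)
E
```

```text
t 6.68 p [ 0.6184 -0.0524  0.1326] yaw -10.4
-> [ 0.619  -0.055   0.0285] yaw -10.6 rows 3, turn [0.0, 0.001, 0.001]
   [0.04, 0.08, 3.47]
   [0.04, 0.08, 3.47]
   [0.04, 0.08, 3.47]
```

Emit:
servo_tool --plan '[{"gripper":0,"travel":[0.04,0.08,3.47],"angular":[0,0,0]},{"gripper":0,"travel":[0.04,0.08,3.47],"angular":[0,0,0]},{"gripper":0,"travel":[0,0,2.0],"angular":[0,0,0]},{"gripper":0,"travel":[0,0,1.45],"angular":[0,0,0]},{"gripper":0,"travel":[0,0,0],"angular":[0,0,0]}]'

```text
time_s: 7.1
position: [0.6166, -0.0554, 0.0267]
orientation: [-0.0, 0.996, -0.092, -0.003]
contact_force: [-0.3, -0.6, 0.1]
gripper_width: 0.567
finger_force: 29.7
```

Emit:
servo_tool --plan '[{"gripper":0,"travel":[0,0,0],"angular":[0,0,0]},{"gripper":0,"travel":[0,0,0],"angular":[0,0,0]}]'

```text
time_s: 7.27
position: [0.6198, -0.0552, 0.0304]
orientation: [0.0, 0.996, -0.092, 0.0]
contact_force: [-0.9, 0.2, 0.3]
gripper_width: 0.566
finger_force: 29.7
```

Emit:
servo_tool --plan '[{"gripper":0,"travel":[0,0,0.25],"angular":[0,0,0]},{"gripper":0,"travel":[0,0,0],"angular":[0,0,0]},{"gripper":7.0,"travel":[0,0,0],"angular":[0,0,0]},{"gripper":7.0,"travel":[0,0,0],"angular":[0,0,0]},{"gripper":7.0,"travel":[0,0,0],"angular":[0,0,0]}]'

```text
time_s: 7.68
position: [0.6204, -0.0541, 0.0278]
orientation: [-0.0, 0.996, -0.091, 0.0]
contact_force: [0.3, 0.3, 0.1]
gripper_width: 0.756
finger_force: 0.0
```

Emit:
servo_tool --plan '[{"gripper":7.0,"travel":[0,0,-2.5],"angular":[0,0,0]},{"gripper":7.0,"travel":[0,0,-3.5],"angular":[0,0,0]},{"gripper":7.0,"travel":[0,0,-4.0],"angular":[0,0,0]},{"gripper":7.0,"travel":[0,0,0],"angular":[0,0,0]}]'

```text
time_s: 8.02
position: [0.6253, -0.055, 0.135]
orientation: [0.001, 0.996, -0.091, 0.006]
contact_force: [0.9, 0.3, 0.4]
gripper_width: 0.796
finger_force: 0.0
```

```bash
python3 - <<'E'
from h import *
s=go(.448,.010,.125,-1.4); go(.448,.010,.024,-1.4,s)
E
```

```text
t 8.02 p [ 0.6253 -0.055   0.135 ] yaw -10.5
-> [0.448 0.01  0.125] yaw -1.4 rows 5, turn [0.0, -0.003, -0.032]
   [-3.72, -0.63, 0.15]
   [-3.7, -0.75, 0.16]
   [-3.68, -0.87, 0.17]
   [-3.65, -0.98, 0.18]
   [-3.61, -1.1, 0.19]
-> [0.448 0.01  0.024] yaw -1.4 rows 3, turn [0.0, 0.0, 0.0]
   [0.0, -0.0, 3.37]
   [0.0, -0.0, 3.37]
   [0.0, -0.0, 3.37]
```

Emit:
servo_tool --plan '[{"gripper":7.4,"travel":[-3.62,-0.63,0.1],"angular":[0,0,-0.032]},{"gripper":7.4,"travel":[-3.6,-0.75,0.1],"angular":[0,0,-0.032]},{"gripper":7.4,"travel":[-3.58,-0.87,0.1],"angular":[0,0,-0.032]},{"gripper":7.4,"travel":[-3.55,-0.98,0.1],"angular":[0,0,-0.032]},{"gripper":7.4,"travel":[-3.51,-1.1,0.1],"angular":[0,0,-0.032]}]'

```text
time_s: 8.43
position: [0.4461, 0.0107, 0.1223]
orientation: [-0.0, 1.0, -0.011, 0.0]
contact_force: [0.9, 1.2, 0.1]
gripper_width: 0.844
finger_force: 0.0
```

Emit:
servo_tool --plan '[{"gripper":7.4,"travel":[0,0,0],"angular":[0,0,0]},{"gripper":7.4,"travel":[0,0,0],"angular":[0,0,0]},{"gripper":7.4,"travel":[0,0,0],"angular":[0,0,0]}]'

```text
time_s: 8.68
position: [0.449, 0.01, 0.1229]
orientation: [0.0, 1.0, -0.012, 0.001]
contact_force: [0.3, -0.5, 0.3]
gripper_width: 0.838
finger_force: 0.0
```

```bash
python3 - <<'E'
from h import *
from fit import OBJ,verts
s=readout.read_state(); cm=cam("wrist",s); go(.448,.010,.024,-1.4)
snap("wrist","pics/w3.png"); b=cv2.imread("pics/w3.png")
q=np.array([w2pix(cm,v) for v in verts(OBJ['case'],.4562,.010,np.radians(-1.4))]).astype(np.int32)
for k in(q[:4],q[4:]): cv2.polylines(b,[k.reshape(-1,1,2)],True,(0,255,0),1)
for y in(-.041,.061):
  for z in(.01,.058): cv2.circle(b,tuple(int(t) for t in w2pix(cm,[.448,y,z])),3,(255,0,255),1)
cv2.imwrite("pics/w3b.png",b)
E
```

```text
t 8.68 p [0.449  0.01   0.1229] yaw -1.3
-> [0.448 0.01  0.024] yaw -1.4 rows 3, turn [0.0, -0.001, 0.0]
   [-0.04, 0.0, 3.3]
   [-0.04, 0.0, 3.3]
   [-0.04, 0.0, 3.3]
```

View pics/w3b.png

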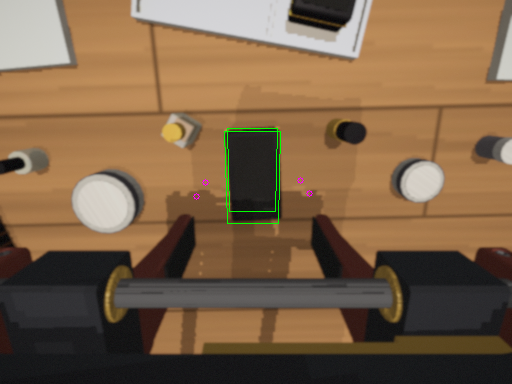

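The wrist view shows the case inside its outline at (253,170). The perfume at (180,130) is clear of the finger paths (magenta), and the ring box sits in the small bay at (322,10). Descending.

Emit:
servo_tool --plan '[{"gripper":7.4,"travel":[-0.04,0,3.3],"angular":[0,0,0]},{"gripper":7.4,"travel":[-0.04,0,3.3],"angular":[0,0,0]},{"gripper":7.4,"travel":[-0.04,0,3.3],"angular":[0,0,0]},{"gripper":7.4,"travel":[0,0,0],"angular":[0,0,0]},{"gripper":0,"travel":[0,0,0],"angular":[0,0,0]}]'

```text
time_s: 9.15
position: [0.4463, 0.01, 0.0222]
orientation: [-0.0, 1.0, -0.012, -0.002]
contact_force: [0.1, -0.4, -0.5]
gripper_width: 0.801
finger_force: 0.0
```

Emit:
servo_tool --plan '[{"gripper":0,"travel":[0,0,0],"angular":[0,0,0]},{"gripper":0,"travel":[0,0,0],"angular":[0,0,0]},{"gripper":0,"travel":[0,0,0],"angular":[0,0,0]},{"gripper":0,"travel":[0,0,0],"angular":[0,0,0]},{"gripper":0,"travel":[0,0,0],"angular":[0,0,0]}]'

```text
time_s: 9.57
position: [0.4473, 0.0101, 0.0243]
orientation: [0.0, 1.0, -0.012, 0.001]
contact_force: [-0.1, 0.1, -0.0]
gripper_width: 0.432
finger_force: 0.0
```

Emit:
servo_tool --plan '[{"gripper":0,"travel":[0,0,0],"angular":[0,0,0]},{"gripper":0,"travel":[0,0,0],"angular":[0,0,0]},{"gripper":0,"travel":[0,0,0],"angular":[0,0,0]}]'

```text
time_s: 9.82
position: [0.4465, 0.0102, 0.0234]
orientation: [-0.0, 1.0, -0.012, 0.0]
contact_force: [-0.2, 0.5, -0.1]
gripper_width: 0.198
finger_force: 0.0
```

```bash
python3 - <<'E'
from h import *
p=readout.read_state()["position"]; print(readout.read_state()["finger_force"])
s=go(p[0],p[1],.135,-1.4,mx=3)
# case centre is (.4562) ahead of the grip: keep that offset along tool x
off=.4562-p[0]; a=np.radians(79.4); x,y=.6383-off*np.cos(a),.0469-off*np.sin(a); print(x,y)
go(x,y,.135,79.4,s)
E
```

```text
0.0
t 9.82 p [0.4465 0.0102 0.0234] yaw -1.3
-> [0.44646286 0.01021781 0.135     ] yaw -1.4 rows 4, turn [-0.0, -0.0, 0.0]
   [0.0, -0.0, -2.79]
   [0.0, -0.0, -2.79]
   [0.0, -0.0, -2.79]
   [0.0, -0.0, -2.79]
0.6365088400581772 0.03732902149435727
-> [0.63650884 0.03732902 0.135     ] yaw 79.4 rows 12, turn [0.0, 0.0, -0.118]
   [1.58, -0.26, -0.0]
   [1.6, -0.08, -0.0]
   [1.6, 0.11, 0.0]
   [1.57, 0.3, 0.0]
   [1.53, 0.48, 0.0]
   [1.46, 0.65, 0.0]
   [1.37, 0.82, 0.0]
   [1.27, 0.98, 0.0]
   [1.14, 1.12, 0.0]
   [1.0, 1.24, 0.0]
   [0.85, 1.35, 0.0]
   [0.69, 1.44, 0.0]
```

```bash
python3 - <<'E'
from h import *
snap("wrist","pics/w4.png"); snap("side","pics/s4.png")
a,b=[cv2.imread(f"pics/{n}.png") for n in("w4","s4")]
cv2.imwrite("pics/m4.png",np.hstack([cv2.resize(a,(400,300)),cv2.resize(b[170:350,180:380],(400,360))[:300]]))
E
```

```text
(no output)
```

View pics/m4.png

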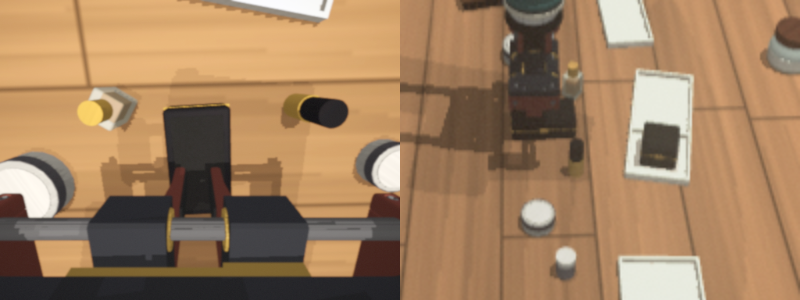

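```bash
python3 - <<'E'
from h import *
s=readout.read_state(); print(s["position"],s["gripper_width"],calibration("wrist"))
w=s["orientation"]; Rt=R.from_quat([w[1],w[2],w[3],w[0]]); P=lambda v:s["position"]+Rt.apply(v)
a=cv2.resize(cv2.imread("pics/w4.png"),None,fx=1,fy=1); b=cv2.imread("pics/s4.png")
cw=cam("wrist",s); cs=cam("side")
A=cv2.resize(a[100:300,150:400],None,fx=2,fy=2,interpolation=cv2.INTER_CUBIC); B=cv2.resize(b[180:250,220:275],None,fx=6,fy=6,interpolation=cv2.INTER_CUBIC)
for d,c in((.014,(0,255,0)),(-.005,(255,0,255)),(-.03,(0,255,255))):
  for y in(-.0087,.0087):
    p=P([0,y,d]); u=w2pix(cw,p); v=w2pix(cs,p)
    cv2.circle(A,tuple(int(t) for t in (u-[150,100]+.5)*2),3,c,1); cv2.circle(B,tuple(int(t) for t in (v-[220,180]+.5)*6),3,c,1); print(d,y,u.round(),v.round())
h=max(A.shape[0],B.shape[0]); o=np.zeros((h,A.shape[1]+B.shape[1],3),np.uint8); o[:A.shape[0],:A.shape[1]]=A; o[:B.shape[0],A.shape[1]:]=B[:, :]
print(o.shape); cv2.imwrite("pics/m5.png",o[:600,:800])
E
```

```text
[0.44637306 0.01021905 0.02329895] 0.11241648900977409 {'fovy': 69.3882018375549, 'cx': 252.86598364989823, 'cy': 186.47066372594168, 'tool_from_camera': array([[-3.09940402e-05, -9.61007480e-01, -2.76522371e-01,
         7.51643189e-02],
       [ 9.99999897e-01,  9.57264246e-05, -4.44766355e-04,
         1.16839699e-04],
       [ 4.53894292e-04, -2.76522356e-01,  9.61007378e-01,
        -1.72644786e-01],
       [ 0.00000000e+00,  0.00000000e+00,  0.00000000e+00,
         1.00000000e+00]])}
0.014 -0.0087 [241. 215.] [246. 229.]
0.014 0.0087 [265. 215.] [246. 233.]
-0.005 -0.0087 [240. 226.] [246. 224.]
-0.005 0.0087 [266. 226.] [246. 228.]
-0.03 -0.0087 [237. 244.] [246. 218.]
-0.03 0.0087 [268. 244.] [246. 222.]
(420, 830, 3)
```

View pics/m5.png

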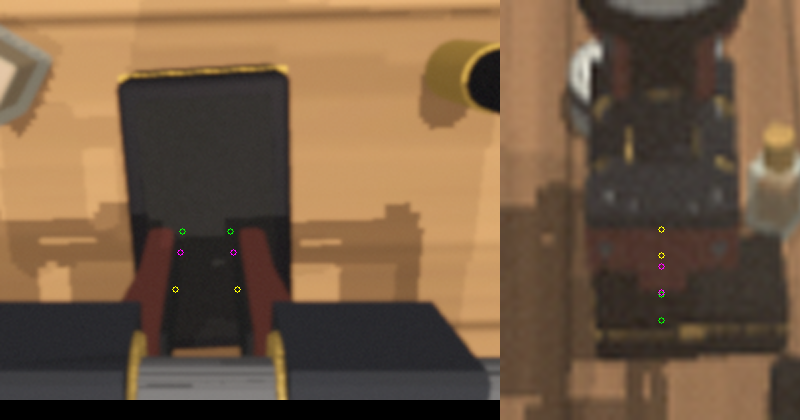

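Side view: the front fingertip is at about (247,228), where the readings predict (246,233). So the real tips are roughly 20 mm higher than reported and sit above the case. I'll estimate the height bias from the settled wrist picture w3.

```bash
python3 - <<'E'
from fit import *
st={"position":np.array([.449,.01,.1229]),"orientation":[0,1,-.012,.0005]}
im=cv2.imread("pics/w3.png")
def run(cm0,im,o,seed,col,hw=75,S_=8):
    off=np.array(seed)-hw; c=im[off[1]:off[1]+2*hw,off[0]:off[0]+2*hw]
    c=cv2.resize(c,None,fx=S,fy=S,interpolation=cv2.INTER_CUBIC)
    m=mask(c,col).astype(np.uint8); m=cv2.morphologyEx(m,cv2.MORPH_CLOSE,np.ones((41,41))); m=cv2.morphologyEx(m,cv2.MORPH_OPEN,np.ones((41,41)))
    _,L=cv2.connectedComponents(m); m=(L==L[hw*S,hw*S]).astype(np.uint8)
    def f(p):
        K,Rc,oo=cm0; M=model((K,Rc,oo+[0,0,p[3]]),o,p[:3],off,m.shape); return 1-(M&m).sum()/max(1,(M|m).sum())
    return lambda g:minimize(f,g,method='Nelder-Mead',options=dict(maxiter=400,initial_simplex=np.array(g)+np.vstack([np.zeros(4),np.diag([.006,.006,.08,.02])]))), m
cm=cam("wrist",st)
r,m=run(cm,im,OBJ['case'],(253,170),'k'); cv2.imwrite("pics/mask.png",m*255)
for g in([.4562,.01,-.02,0],[.456,.01,-.02,.02]): q=r(g); print('case',q.x.round(4),q.fun)
r,m=run(cm,im,OBJ['tin_large'],(105,201),'w',60)
q=r([.433,.166,0,.01]); print('tinL',q.x.round(4),q.fun)
r,m=run(cm,im,OBJ['tin_small'],(420,180),'w',45)
q=r([.4475,-.164,0,.01]); print('tinS',q.x.round(4),q.fun)
E
```

```text
case [0.4546 0.0087 0.0362 0.0122] 0.020183498450879078
case [0.4546 0.0087 0.035  0.0116] 0.020282028800680196
tinL [0.4157 0.1927 0.0367 0.0389] 0.12891751340923818
tinS [ 0.4301 -0.1997  0.3295  0.0507] 0.14997503017187563
```

The case fit gives a bias in the same direction, and the ring box's weak first grip agrees. The true height looks about 25 mm above the reading, so I'll open up and descend in small steps, watching the force.

Emit:
servo_tool --plan '[{"gripper":0,"travel":[0,0,-1.5],"angular":[0,0,0]},{"gripper":7.4,"travel":[0,0,-1.0],"angular":[0,0,-0.04]},{"gripper":7.4,"travel":[0,0,0],"angular":[0,0,0]},{"gripper":7.4,"travel":[0,0,0],"angular":[0,0,0]},{"gripper":7.4,"travel":[0,0,0],"angular":[0,0,0]}]'

```text
time_s: 10.33
position: [0.4462, 0.0102, 0.0479]
orientation: [-0.0, 1.0, 0.008, -0.0]
contact_force: [-0.5, 0.2, -0.3]
gripper_width: 0.294
finger_force: 0.0
```

Emit:
servo_tool --plan '[{"gripper":7.4,"travel":[0,0,0],"angular":[0,0,0]},{"gripper":7.4,"travel":[0,0,0],"angular":[0,0,0]},{"gripper":7.4,"travel":[0,0,0],"angular":[0,0,0]},{"gripper":7.4,"travel":[0,0,1.0],"angular":[0,0,0]},{"gripper":7.4,"travel":[0,0,1.5],"angular":[0,0,0]}]'

```text
time_s: 10.75
position: [0.4476, 0.0101, 0.0237]
orientation: [0.0, 1.0, 0.008, 0.001]
contact_force: [1.0, -0.6, 0.5]
gripper_width: 0.675
finger_force: 0.0
```

Emit:
servo_tool --plan '[{"gripper":7.4,"travel":[0,0,0.5],"angular":[0,0,0]},{"gripper":7.4,"travel":[0,0,0.4],"angular":[0,0,0]},{"gripper":7.4,"travel":[0,0,0],"angular":[0,0,0]}]'

```text
time_s: 11.0
position: [0.4458, 0.0103, 0.0136]
orientation: [-0.0, 1.0, 0.008, -0.001]
contact_force: [-0.6, -0.3, 0.9]
gripper_width: 0.839
finger_force: 0.0
```

Emit:
servo_tool --plan '[{"gripper":7.4,"travel":[0,0,0.3],"angular":[0,0,0]},{"gripper":7.4,"travel":[0,0,0],"angular":[0,0,0]}]'

```text
time_s: 11.17
position: [0.4466, 0.0102, 0.0113]
orientation: [-0.0, 1.0, 0.008, 0.0]
contact_force: [-0.5, 0.3, 0.3]
gripper_width: 0.843
finger_force: 0.0
```

Emit:
servo_tool --plan '[{"gripper":7.4,"travel":[0,0,0.3],"angular":[0,0,0]},{"gripper":7.4,"travel":[0,0,0],"angular":[0,0,0]}]'

```text
time_s: 11.33
position: [0.4465, 0.0102, 0.0082]
orientation: [-0.0, 1.0, 0.008, 0.0]
contact_force: [-0.4, -0.8, 0.6]
gripper_width: 0.843
finger_force: 0.0
```

Emit:
servo_tool --plan '[{"gripper":7.4,"travel":[0,0,0.4],"angular":[0,0,0]},{"gripper":7.4,"travel":[0,0,0.4],"angular":[0,0,0]},{"gripper":7.4,"travel":[0,0,0],"angular":[0,0,0]}]'

```text
time_s: 11.58
position: [0.4461, 0.0102, -0.0003]
orientation: [-0.0, 1.0, 0.008, -0.0]
contact_force: [-0.1, 0.4, 0.4]
gripper_width: 0.845
finger_force: 0.0
```

Emit:
servo_tool --plan '[{"gripper":7.4,"travel":[0,0,0.3],"angular":[0,0,0]},{"gripper":7.4,"travel":[0,0,0],"angular":[0,0,0]}]'

```text
time_s: 11.75
position: [0.4462, 0.0102, -0.0032]
orientation: [-0.0, 1.0, 0.008, -0.0]
contact_force: [0.4, -0.7, 1.0]
gripper_width: 0.841
finger_force: 0.0
```

Emit:
servo_tool --plan '[{"gripper":7.4,"travel":[0,0,0.2],"angular":[0,0,0]},{"gripper":7.4,"travel":[0,0,0],"angular":[0,0,0]}]'

```text
time_s: 11.92
position: [0.4463, 0.0102, -0.005]
orientation: [-0.0, 1.0, 0.008, -0.0]
contact_force: [0.2, 0.6, 0.8]
gripper_width: 0.838
finger_force: 0.0
```

Emit:
servo_tool --plan '[{"gripper":7.4,"travel":[0,0,0.2],"angular":[0,0,0]},{"gripper":7.4,"travel":[0,0,0],"angular":[0,0,0]}]'

```text
time_s: 12.08
position: [0.4464, 0.0102, -0.0069]
orientation: [-0.0, 1.0, 0.008, -0.0]
contact_force: [-0.0, -0.0, 0.0]
gripper_width: 0.843
finger_force: 0.0
```

Emit:
servo_tool --plan '[{"gripper":7.4,"travel":[0,0,0.15],"angular":[0,0,0]},{"gripper":7.4,"travel":[0,0,0],"angular":[0,0,0]}]'

```text
time_s: 12.25
position: [0.4464, 0.0102, -0.0084]
orientation: [-0.0, 1.0, 0.008, -0.0]
contact_force: [0.2, -0.2, 1.3]
gripper_width: 0.841
finger_force: 0.0
```

Emit:
servo_tool --plan '[{"gripper":7.4,"travel":[0,0,0.15],"angular":[0,0,0]},{"gripper":7.4,"travel":[0,0,0],"angular":[0,0,0]}]'

```text
time_s: 12.42
position: [0.4464, 0.0102, -0.0099]
orientation: [-0.0, 1.0, 0.008, -0.0]
contact_force: [-0.0, 0.7, -0.8]
gripper_width: 0.844
finger_force: 0.0
```

Emit:
servo_tool --plan '[{"gripper":7.4,"travel":[0,0,0.15],"angular":[0,0,0]},{"gripper":7.4,"travel":[0,0,0],"angular":[0,0,0]}]'

```text
time_s: 12.58
position: [0.4465, 0.0102, -0.011]
orientation: [-0.0, 1.0, 0.008, 0.0]
contact_force: [-0.4, -0.3, 4.0]
gripper_width: 0.845
finger_force: 1.7
```

The table is touched at a reading of -0.0105, which puts the tips at 0. So true z = reading + 0.0245. I'll put that into the helper, raise 12 mm and grip.

Emit:
servo_tool --plan '[{"gripper":7.4,"travel":[0,0,-1.2],"angular":[0,0,0]},{"gripper":0,"travel":[0,0,0],"angular":[0,0,0]},{"gripper":0,"travel":[0,0,0],"angular":[0,0,0]},{"gripper":0,"travel":[0,0,0],"angular":[0,0,0]},{"gripper":0,"travel":[0,0,0],"angular":[0,0,0]}]'

```text
time_s: 13.0
position: [0.4463, 0.0101, 0.0005]
orientation: [0.0, 1.0, 0.008, -0.0]
contact_force: [-0.3, -0.1, 1.9]
gripper_width: 0.589
finger_force: 30.0
```

Emit:
servo_tool --plan '[{"gripper":0,"travel":[0,0,0],"angular":[0,0,0]},{"gripper":0,"travel":[0,0,0],"angular":[0,0,0]},{"gripper":0,"travel":[0,0,0],"angular":[0,0,0]}]'

```text
time_s: 13.25
position: [0.4462, 0.0103, 0.0005]
orientation: [-0.0, 1.0, 0.008, -0.0]
contact_force: [1.2, 0.4, -1.2]
gripper_width: 0.593
finger_force: 30.0
```

```bash
sed -i 's/T\[:3,3\]=st\["position"\]/T[:3,3]=st["position"]+[0,0,.0245]/; s/p=s\["position"\]; Rc=R/p=s["position"]+[0,0,.0245]; Rc=R/' h.py
python3 - <<'E'
from h import *
p=readout.read_state()["position"]; print(readout.read_state()["finger_force"])
s=go(p[0],p[1],.125,1,mx=3)
off=.455-p[0]; a=np.radians(79.4); x,y=.6383-off*np.cos(a),.0469-off*np.sin(a)
go(x,y,.125,79.4,s)
E
```

```text
29.997535943984985
t 13.25 p [0.4462 0.0103 0.025 ] yaw 1.0
-> [0.44622474 0.01025675 0.125     ] yaw 1 rows 4, turn [-0.0, 0.0, -0.0]
   [-0.0, -0.0, -2.5]
   [-0.0, -0.0, -2.5]
   [-0.0, -0.0, -2.5]
   [-0.0, -0.0, -2.5]
-> [0.63668578 0.03827449 0.125     ] yaw 79.4 rows 12, turn [-0.0, 0.0, -0.114]
   [1.59, -0.21, -0.0]
   [1.6, -0.02, -0.0]
   [1.6, 0.16, 0.0]
   [1.57, 0.34, 0.0]
   [1.52, 0.52, 0.0]
   [1.45, 0.69, 0.0]
   [1.36, 0.85, 0.0]
   [1.26, 1.0, 0.0]
   [1.14, 1.13, 0.0]
   [1.0, 1.25, 0.0]
   [0.85, 1.36, 0.0]
   [0.69, 1.45, 0.0]
```

Emit:
servo_tool --plan '[{"gripper":0,"travel":[0,0,-2.5],"angular":[0,0,0]},{"gripper":0,"travel":[0,0,-2.5],"angular":[0,0,0]},{"gripper":0,"travel":[0,0,-2.5],"angular":[0,0,0]},{"gripper":0,"travel":[0,0,-2.5],"angular":[0,0,0]}]'

```text
time_s: 13.58
position: [0.4456, 0.0104, 0.1014]
orientation: [-0.0, 1.0, 0.008, -0.001]
contact_force: [0.3, 0.7, -2.0]
gripper_width: 0.592
finger_force: 30.0
```

Emit:
servo_tool --plan '[{"gripper":0,"travel":[1.59,-0.21,0],"angular":[0,0,-0.114]},{"gripper":0,"travel":[1.6,-0.02,0],"angular":[0,0,-0.114]},{"gripper":0,"travel":[1.6,0.16,0],"angular":[0,0,-0.114]},{"gripper":0,"travel":[1.57,0.34,0],"angular":[0,0,-0.114]}]'

```text
time_s: 13.92
position: [0.5103, 0.0198, 0.1008]
orientation: [-0.0, 0.972, 0.237, -0.0]
contact_force: [0.0, -0.4, -1.1]
gripper_width: 0.591
finger_force: 30.0
```

Emit:
servo_tool --plan '[{"gripper":0,"travel":[1.52,0.52,0],"angular":[0,0,-0.114]},{"gripper":0,"travel":[1.45,0.69,0],"angular":[0,0,-0.114]},{"gripper":0,"travel":[1.36,0.85,0],"angular":[0,0,-0.114]},{"gripper":0,"travel":[1.26,1.0,0],"angular":[0,0,-0.114]}]'

```text
time_s: 14.25
position: [0.5737, 0.0289, 0.1002]
orientation: [-0.0, 0.893, 0.45, -0.001]
contact_force: [0.9, 0.7, -1.0]
gripper_width: 0.594
finger_force: 30.0
```

Emit:
servo_tool --plan '[{"gripper":0,"travel":[1.14,1.13,0],"angular":[0,0,-0.114]},{"gripper":0,"travel":[1.0,1.25,0],"angular":[0,0,-0.114]},{"gripper":0,"travel":[0.85,1.36,0],"angular":[0,0,-0.114]},{"gripper":0,"travel":[0.69,1.45,0],"angular":[0,0,-0.114]},{"gripper":0,"travel":[0,0,0],"angular":[0,0,0]}]'

```text
time_s: 14.67
position: [0.6399, 0.0383, 0.1004]
orientation: [0.001, 0.768, 0.64, 0.001]
contact_force: [0.3, -0.2, -0.4]
gripper_width: 0.589
finger_force: 30.0
```

Emit:
servo_tool --plan '[{"gripper":0,"travel":[0,0,0],"angular":[0,0,0]},{"gripper":0,"travel":[0,0,0],"angular":[0,0,0]},{"gripper":0,"travel":[0,0,0],"angular":[0,0,0]}]'

```text
time_s: 14.92
position: [0.6354, 0.0379, 0.1004]
orientation: [-0.001, 0.77, 0.638, -0.001]
contact_force: [-1.0, 0.4, -0.6]
gripper_width: 0.588
finger_force: 30.0
```

```bash
python3 - <<'E'
from h import *
go(.6367,.0383,.0295,79.4,mx=3)
E
```

```text
t 14.92 p [0.6354 0.0379 0.1249] yaw 79.2
-> [0.6367 0.0383 0.0295] yaw 79.4 rows 4, turn [-0.0, 0.0, -0.001]
   [0.02, 0.03, 2.38]
   [0.01, 0.03, 2.38]
   [0.01, 0.03, 2.38]
   [0.01, 0.03, 2.38]
```

Emit:
servo_tool --plan '[{"gripper":0,"travel":[0.02,0.03,2.5],"angular":[0,0,0]},{"gripper":0,"travel":[0.02,0.03,2.5],"angular":[0,0,0]},{"gripper":0,"travel":[0.02,0.03,2.5],"angular":[0,0,0]},{"gripper":0,"travel":[0,0,1.4],"angular":[0,0,0]},{"gripper":0,"travel":[0,0,0],"angular":[0,0,0]}]'

```text
time_s: 15.33
position: [0.634, 0.0384, 0.0085]
orientation: [-0.002, 0.77, 0.638, -0.003]
contact_force: [-1.2, -0.1, -1.4]
gripper_width: 0.59
finger_force: 30.0
```

Emit:
servo_tool --plan '[{"gripper":0,"travel":[0,0,0.5],"angular":[0,0,0]},{"gripper":0,"travel":[0,0,0],"angular":[0,0,0]},{"gripper":0,"travel":[0,0,0],"angular":[0,0,0]}]'

```text
time_s: 15.58
position: [0.6386, 0.0383, 0.0078]
orientation: [0.0, 0.77, 0.638, 0.001]
contact_force: [1.5, -0.3, -0.9]
gripper_width: 0.588
finger_force: 30.0
```

Emit:
servo_tool --plan '[{"gripper":0,"travel":[0,0,0.25],"angular":[0,0,0]},{"gripper":0,"travel":[0,0,0],"angular":[0,0,0]},{"gripper":0,"travel":[0,0,0],"angular":[0,0,0]}]'

```text
time_s: 15.83
position: [0.6384, 0.0384, 0.0049]
orientation: [0.0, 0.77, 0.638, 0.0]
contact_force: [-0.7, -0.5, -1.6]
gripper_width: 0.591
finger_force: 30.0
```

Emit:
servo_tool --plan '[{"gripper":7.2,"travel":[0,0,0],"angular":[0,0,0]},{"gripper":7.2,"travel":[0,0,0],"angular":[0,0,0]},{"gripper":7.2,"travel":[0,0,0],"angular":[0,0,0]},{"gripper":7.2,"travel":[0,0,0],"angular":[0,0,0]}]'

```text
time_s: 16.17
position: [0.6382, 0.0384, 0.0045]
orientation: [0.0, 0.77, 0.638, 0.0]
contact_force: [-0.8, -0.8, 0.0]
gripper_width: 0.817
finger_force: 0.0
```

Emit:
servo_tool --plan '[{"gripper":7.2,"travel":[0,0,-2.5],"angular":[0,0,0]},{"gripper":7.2,"travel":[0,0,-2.5],"angular":[0,0,0]},{"gripper":7.2,"travel":[0,0,-3.0],"angular":[0,0,0]},{"gripper":7.2,"travel":[0,0,-2.5],"angular":[0,0,0]},{"gripper":7.2,"travel":[0,0,0],"angular":[0,0,0]}]'

```text
time_s: 16.58
position: [0.6419, 0.0383, 0.1149]
orientation: [0.003, 0.77, 0.638, 0.003]
contact_force: [1.3, 0.9, 0.7]
gripper_width: 0.821
finger_force: 0.0
```

Emit:
servo_tool --plan '[{"gripper":8.78,"travel":[0,0,0],"angular":[0,0,0]},{"gripper":8.78,"travel":[0,0,0],"angular":[0,0,0]}]'

```text
time_s: 16.75
position: [0.6374, 0.0384, 0.1087]
orientation: [-0.0, 0.77, 0.638, -0.0]
contact_force: [-0.5, -0.4, 0.4]
gripper_width: 0.934
finger_force: 0.0
```

```bash
python3 - <<'E'
from h import *
s=go(.394,.318,.13,12.6); go(.394,.318,.026,12.6,s)
E
```

```text
t 16.75 p [0.6374 0.0384 0.1332] yaw 79.3
-> [0.394 0.318 0.13 ] yaw 12.6 rows 10, turn [-0.0, 0.0, 0.116]
   [2.3, -2.91, 0.03]
   [1.94, -3.16, 0.03]
   [1.56, -3.36, 0.03]
   [1.16, -3.52, 0.03]
   [0.75, -3.63, 0.03]
   [0.32, -3.69, 0.03]
   [-0.11, -3.71, 0.03]
   [-0.54, -3.67, 0.03]
   [-0.97, -3.58, 0.03]
   [-1.37, -3.44, 0.03]
-> [0.394 0.318 0.026] yaw 12.6 rows 3, turn [0.0, 0.0, 0.0]
   [0.0, -0.0, 3.47]
   [0.0, -0.0, 3.47]
   [0.0, -0.0, 3.47]
```

Emit:
servo_tool --plan '[{"gripper":8.78,"travel":[2.3,-2.91,0],"angular":[0,0,0.116]},{"gripper":8.78,"travel":[1.94,-3.16,0],"angular":[0,0,0.116]},{"gripper":8.78,"travel":[1.56,-3.36,0],"angular":[0,0,0.116]},{"gripper":8.78,"travel":[1.16,-3.52,0],"angular":[0,0,0.116]},{"gripper":8.78,"travel":[0.75,-3.63,0],"angular":[0,0,0.116]}]'

```text
time_s: 17.17
position: [0.5134, 0.1786, 0.1074]
orientation: [-0.0, 0.921, 0.389, -0.002]
contact_force: [0.5, 0.4, -0.8]
gripper_width: 1.0
finger_force: 0.0
```

Emit:
servo_tool --plan '[{"gripper":8.78,"travel":[0.32,-3.69,0],"angular":[0,0,0.116]},{"gripper":8.78,"travel":[-0.11,-3.71,0],"angular":[0,0,0.116]},{"gripper":8.78,"travel":[-0.54,-3.67,0],"angular":[0,0,0.116]},{"gripper":8.78,"travel":[-0.97,-3.58,0],"angular":[0,0,0.116]},{"gripper":8.78,"travel":[-1.37,-3.44,0],"angular":[0,0,0.116]}]'

```text
time_s: 17.58
position: [0.3923, 0.3166, 0.1077]
orientation: [0.001, 0.994, 0.112, -0.002]
contact_force: [0.8, 1.2, -0.2]
gripper_width: 1.0
finger_force: 0.0
```

Emit:
servo_tool --plan '[{"gripper":8.78,"travel":[0,0,0],"angular":[0,0,0]},{"gripper":8.78,"travel":[0,0,0],"angular":[0,0,0]},{"gripper":8.78,"travel":[0,0,0],"angular":[0,0,0]}]'

```text
time_s: 17.83
position: [0.3946, 0.3157, 0.1083]
orientation: [0.001, 0.993, 0.116, -0.001]
contact_force: [-0.5, -0.2, -1.1]
gripper_width: 1.0
finger_force: 0.0
```

```bash
python3 - <<'E'
from fit import *
s=readout.read_state(); cm=cam("wrist",s); go(.394,.318,.026,12.6)
snap("wrist","pics/w6.png"); b=cv2.imread("pics/w6.png")
q=np.array([w2pix(cm,v) for v in verts(OBJ['brush'],.394,.318,np.radians(12.6))]).astype(np.int32)
for k in(q[:4],q[4:]): cv2.polylines(b,[k.reshape(-1,1,2)],True,(0,255,0),1)
q=np.array([w2pix(cm,v) for v in verts(OBJ['tin_large'],.4328,.1658,0)]).astype(np.int32)
for k in(q[:40],q[40:]): cv2.polylines(b,[k.reshape(-1,1,2)],True,(0,255,0),1)
cv2.imwrite("pics/w6b.png",b)
E
```

```text
t 17.83 p [0.3946 0.3157 0.1328] yaw 13.3
-> [0.394 0.318 0.026] yaw 12.6 rows 3, turn [0.0, 0.001, 0.004]
   [0.0, -0.08, 3.56]
   [0.0, -0.08, 3.56]
   [-0.0, -0.08, 3.56]
```

View pics/w6b.png

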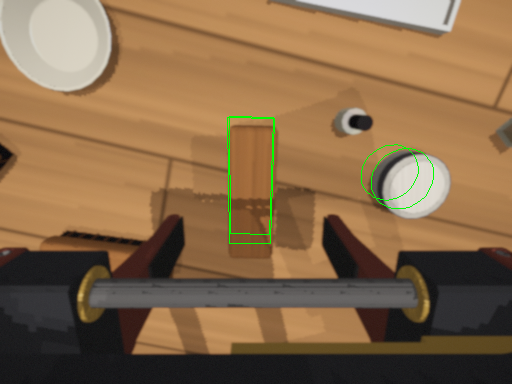

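```bash
python3 - <<'E'
from fit import *
st={"position":np.array([.3946,.3157,.1083]),"orientation":[0.001,.993,.116,-.001]}
K,Rc,o=cam("wrist",st)
a=np.radians(12.9); ax=np.array([np.cos(a),np.sin(a)])
for dz in(0,-.012,-.02):
    cm=(K,Rc,o+[0,0,dz]); far=pix2w(cm,250,124.5,.038); l=pix2w(cm,229,180,.038); r=pix2w(cm,273,180,.038); near=pix2w(cm,250,257,.016)
    print(dz,'c from far',(far[:2]-ax*.065).round(4),'from near',(near[:2]+ax*.065).round(4),'width',np.linalg.norm(l-r).round(4), 'tin', pix2w(cm,415,185,.028).round(4),'w',np.linalg.norm(pix2w(cm,382,185,.028)-pix2w(cm,450,185,.028)).round(4))
im=cv2.imread("pics/top0.png"); c=cv2.resize(im[180:250,165:265],None,fx=8,fy=8,interpolation=cv2.INTER_CUBIC)
cm=cam("top")
for x,col in((.384,(0,255,0)),(.394,(255,0,255))):
    q=np.array([w2pix(cm,v) for v in verts(OBJ['brush'],x,.317,np.radians(12.9))[4:]]); cv2.polylines(c,[((q-[165,180]+.5)*8).astype(np.int32).reshape(-1,1,2)],True,col,1)
q=np.array([w2pix(cm,v) for v in verts(OBJ['tin_large'],.4328,.1658,0)[40:]]); cv2.polylines(c,[((q-[165,180]+.5)*8).astype(np.int32).reshape(-1,1,2)],True,(0,255,0),1)
cv2.imwrite("pics/tb.png",c)
E
```

```text
0 c from far [0.3879 0.3174] from near [0.3653 0.3117] width 0.0439 tin [0.4302 0.1508 0.028 ] w 0.0708
-0.012 c from far [0.3886 0.3174] from near [0.3722 0.3132] width 0.0419 tin [0.4319 0.1587 0.028 ] w 0.0677
-0.02 c from far [0.3891 0.3175] from near [0.3768 0.3142] width 0.0406 tin [0.4329 0.164  0.028 ] w 0.0657
```

View pics/tb.png

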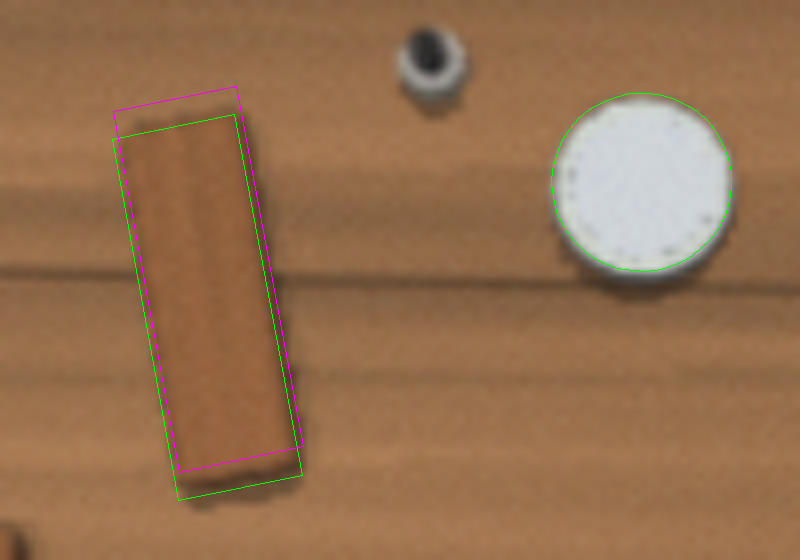

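Enlarged top view: brush top face centred near (.388,.317), and the tin lid at (642,183) matches its fit. I'll grip the brush at (.388,.317).

```bash
sed -i 's/T\[:3,3\]=st\["position"\]+\[0,0,.0245\]/T[:3,3]=st["position"]+[0,0,.004]/' h.py; python3 - <<'E'
from h import *
go(.388,.317,.027,12.9)
E
```

```text
t 17.88 p [0.3953 0.3154 0.133 ] yaw 13.2
-> [0.388 0.317 0.027] yaw 12.9 rows 3, turn [0.0, 0.0, 0.002]
   [-0.22, -0.11, 3.53]
   [-0.22, -0.11, 3.53]
   [-0.22, -0.11, 3.53]
```

Emit:
servo_tool --plan '[{"gripper":8.78,"travel":[-0.22,-0.11,3.0],"angular":[0,0,0]},{"gripper":8.78,"travel":[-0.22,-0.11,3.0],"angular":[0,0,0]},{"gripper":8.78,"travel":[-0.22,-0.11,2.5],"angular":[0,0,0]},{"gripper":8.78,"travel":[0,0,2.1],"angular":[0,0,0]},{"gripper":0,"travel":[0,0,0],"angular":[0,0,0]}]'

```text
time_s: 18.3
position: [0.3863, 0.3151, -0.0002]
orientation: [0.001, 0.993, 0.114, -0.003]
contact_force: [0.5, -0.1, -0.5]
gripper_width: 0.953
finger_force: 0.0
```

Emit:
servo_tool --plan '[{"gripper":0,"travel":[0,0,0],"angular":[0,0,0]},{"gripper":0,"travel":[0,0,0],"angular":[0,0,0]},{"gripper":0,"travel":[0,0,0],"angular":[0,0,0]},{"gripper":0,"travel":[0,0,0],"angular":[0,0,0]},{"gripper":0,"travel":[0,0,0],"angular":[0,0,0]}]'

```text
time_s: 18.72
position: [0.3887, 0.3184, 0.0044]
orientation: [-0.001, 0.993, 0.115, 0.001]
contact_force: [-0.6, -0.4, 0.4]
gripper_width: 0.585
finger_force: 0.0
```

Emit:
servo_tool --plan '[{"gripper":0,"travel":[0,0,0],"angular":[0,0,0]},{"gripper":0,"travel":[0,0,0],"angular":[0,0,0]},{"gripper":0,"travel":[0,0,0],"angular":[0,0,0]}]'

```text
time_s: 18.97
position: [0.3884, 0.3182, 0.0041]
orientation: [-0.0, 0.993, 0.115, 0.001]
contact_force: [1.0, -1.8, 6.9]
gripper_width: 0.497
finger_force: 29.9
```

```bash
python3 - <<'E'
from h import *
p=readout.read_state()["position"]
s=go(p[0],p[1],.13,13,mx=3)
go(.602,.2647,.13,93.3,s)
E
```

```text
t 18.97 p [0.3884 0.3182 0.0286] yaw 13.2
-> [0.38841266 0.318195   0.13      ] yaw 13 rows 4, turn [-0.0, -0.0, 0.001]
   [0.0, -0.0, -2.53]
   [0.0, -0.0, -2.53]
   [0.0, -0.0, -2.53]
   [0.0, -0.0, -2.53]
-> [0.602  0.2647 0.13  ] yaw 93.3 rows 12, turn [0.0, 0.0, -0.117]
   [1.63, 0.83, 0.0]
   [1.53, 1.02, 0.0]
   [1.4, 1.19, 0.0]
   [1.25, 1.34, 0.0]
   [1.08, 1.48, 0.0]
   [0.9, 1.6, 0.0]
   [0.71, 1.69, 0.0]
   [0.51, 1.76, 0.0]
   [0.3, 1.81, 0.0]
   [0.09, 1.83, 0.0]
   [-0.13, 1.83, 0.0]
   [-0.34, 1.8, 0.0]
```

Emit:
servo_tool --plan '[{"gripper":0,"travel":[0,0,-2.53],"angular":[0,0,0]},{"gripper":0,"travel":[0,0,-2.53],"angular":[0,0,0]},{"gripper":0,"travel":[0,0,-2.53],"angular":[0,0,0]},{"gripper":0,"travel":[0,0,-2.53],"angular":[0,0,0]}]'

```text
time_s: 19.3
position: [0.3873, 0.3178, 0.1055]
orientation: [0.0, 0.993, 0.115, -0.0]
contact_force: [1.9, 0.2, -1.3]
gripper_width: 0.497
finger_force: 29.9
```

Emit:
servo_tool --plan '[{"gripper":0,"travel":[1.63,0.83,0],"angular":[0,0,-0.117]},{"gripper":0,"travel":[1.53,1.02,0],"angular":[0,0,-0.117]},{"gripper":0,"travel":[1.4,1.19,0],"angular":[0,0,-0.117]},{"gripper":0,"travel":[1.25,1.34,0],"angular":[0,0,-0.117]}]'

```text
time_s: 19.63
position: [0.4595, 0.3004, 0.1049]
orientation: [-0.0, 0.939, 0.345, 0.0]
contact_force: [0.4, 0.3, -1.1]
gripper_width: 0.499
finger_force: 29.9
```

Emit:
servo_tool --plan '[{"gripper":0,"travel":[1.08,1.48,0],"angular":[0,0,-0.117]},{"gripper":0,"travel":[0.9,1.6,0],"angular":[0,0,-0.117]},{"gripper":0,"travel":[0.71,1.69,0],"angular":[0,0,-0.117]},{"gripper":0,"travel":[0.51,1.76,0],"angular":[0,0,-0.117]}]'

```text
time_s: 19.97
position: [0.5307, 0.2826, 0.1044]
orientation: [-0.0, 0.833, 0.553, -0.0]
contact_force: [-0.2, 0.9, -0.8]
gripper_width: 0.5
finger_force: 29.9
```

Emit:
servo_tool --plan '[{"gripper":0,"travel":[0.3,1.81,0],"angular":[0,0,-0.117]},{"gripper":0,"travel":[0.09,1.83,0],"angular":[0,0,-0.117]},{"gripper":0,"travel":[-0.13,1.83,0],"angular":[0,0,-0.117]},{"gripper":0,"travel":[-0.34,1.8,0],"angular":[0,0,-0.117]},{"gripper":0,"travel":[0,0,0],"angular":[0,0,0]}]'

```text
time_s: 20.38
position: [0.605, 0.2647, 0.1045]
orientation: [0.001, 0.683, 0.73, 0.001]
contact_force: [0.0, -0.5, -0.6]
gripper_width: 0.498
finger_force: 29.9
```

Emit:
servo_tool --plan '[{"gripper":0,"travel":[0,0,0],"angular":[0,0,0]},{"gripper":0,"travel":[0,0,0],"angular":[0,0,0]},{"gripper":0,"travel":[0,0,0],"angular":[0,0,0]}]'

```text
time_s: 20.63
position: [0.5999, 0.2657, 0.1042]
orientation: [-0.001, 0.685, 0.729, -0.001]
contact_force: [0.5, 0.6, -0.5]
gripper_width: 0.502
finger_force: 29.9
```

```bash
python3 - <<'E'
from h import *
go(.602,.2647,.0345,93.3,mx=2.6)
E
```

```text
t 20.63 p [0.5999 0.2657 0.1287] yaw 93.5
-> [0.602  0.2647 0.0345] yaw 93.3 rows 4, turn [-0.0, 0.0, 0.001]
   [-0.03, 0.06, 2.36]
   [-0.03, 0.05, 2.36]
   [-0.03, 0.05, 2.36]
   [-0.03, 0.05, 2.36]
```

Emit:
servo_tool --plan '[{"gripper":0,"travel":[-0.03,0.05,2.5],"angular":[0,0,0]},{"gripper":0,"travel":[-0.03,0.05,2.5],"angular":[0,0,0]},{"gripper":0,"travel":[-0.03,0.05,2.3],"angular":[0,0,0]},{"gripper":0,"travel":[0,0,1.3],"angular":[0,0,0]},{"gripper":0,"travel":[0,0,0.6],"angular":[0,0,0]}]'

```text
time_s: 21.05
position: [0.6006, 0.2644, 0.0104]
orientation: [-0.001, 0.685, 0.729, -0.002]
contact_force: [-0.4, -0.2, -1.2]
gripper_width: 0.499
finger_force: 29.9
```

Emit:
servo_tool --plan '[{"gripper":0,"travel":[0,0,0],"angular":[0,0,0]},{"gripper":0,"travel":[0,0,0],"angular":[0,0,0]},{"gripper":0,"travel":[0,0,0],"angular":[0,0,0]}]'

```text
time_s: 21.3
position: [0.6041, 0.2651, 0.0139]
orientation: [0.001, 0.685, 0.729, 0.001]
contact_force: [0.6, 0.3, -0.4]
gripper_width: 0.497
finger_force: 29.9
```

Emit:
servo_tool --plan '[{"gripper":0,"travel":[0,0,0.3],"angular":[0,0,0]},{"gripper":0,"travel":[0,0,0.2],"angular":[0,0,0]},{"gripper":0,"travel":[0,0,0],"angular":[0,0,0]},{"gripper":0,"travel":[0,0,0],"angular":[0,0,0]}]'

```text
time_s: 21.63
position: [0.6039, 0.2649, 0.0082]
orientation: [0.0, 0.685, 0.729, 0.001]
contact_force: [1.1, 0.4, 1.2]
gripper_width: 0.502
finger_force: 29.9
```

Emit:
servo_tool --plan '[{"gripper":7.0,"travel":[0,0,0],"angular":[0,0,0]},{"gripper":7.0,"travel":[0,0,0],"angular":[0,0,0]},{"gripper":7.0,"travel":[0,0,0],"angular":[0,0,0]},{"gripper":7.0,"travel":[0,0,0],"angular":[0,0,0]}]'

```text
time_s: 21.97
position: [0.6029, 0.2646, 0.0074]
orientation: [-0.0, 0.684, 0.729, -0.0]
contact_force: [0.1, 0.0, -1.1]
gripper_width: 0.762
finger_force: 0.0
```

Emit:
servo_tool --plan '[{"gripper":8.78,"travel":[0,0,-2.5],"angular":[0,0,0]},{"gripper":8.78,"travel":[0,0,-2.5],"angular":[0,0,0]},{"gripper":8.78,"travel":[0,0,-2.5],"angular":[0,0,0]},{"gripper":8.78,"travel":[0,0,-2.0],"angular":[0,0,0]},{"gripper":8.78,"travel":[0,0,0],"angular":[0,0,0]}]'

```text
time_s: 22.38
position: [0.606, 0.2657, 0.107]
orientation: [0.002, 0.684, 0.729, 0.003]
contact_force: [0.6, -0.1, 0.7]
gripper_width: 1.002
finger_force: 0.0
```

Emit:
servo_tool --plan '[{"gripper":8.78,"travel":[0,0,0],"angular":[0,0,0]},{"gripper":8.78,"travel":[0,0,0],"angular":[0,0,0]},{"gripper":8.78,"travel":[0,0,0],"angular":[0,0,0]}]'

```text
time_s: 22.63
position: [0.6018, 0.2642, 0.1008]
orientation: [-0.001, 0.684, 0.729, -0.001]
contact_force: [-0.5, -0.1, -0.8]
gripper_width: 1.001
finger_force: 0.0
```

```bash
python3 - <<'E'
from h import *
s=go(.432,.165,.13,90); go(.432,.165,.025,90,s)
E
```

```text
t 22.63 p [0.6018 0.2642 0.1253] yaw 93.6
-> [0.432 0.165 0.13 ] yaw 90 rows 5, turn [-0.001, 0.0, 0.013]
   [-1.77, -3.51, -0.08]
   [-1.81, -3.49, -0.09]
   [-1.85, -3.47, -0.09]
   [-1.9, -3.45, -0.09]
   [-1.94, -3.42, -0.09]
-> [0.432 0.165 0.025] yaw 90 rows 3, turn [0.0, 0.0, 0.0]
   [0.0, -0.0, 3.5]
   [0.0, -0.0, 3.5]
   [0.0, -0.0, 3.5]
```

Emit:
servo_tool --plan '[{"gripper":8.78,"travel":[-1.77,-3.51,0],"angular":[0,0,0.013]},{"gripper":8.78,"travel":[-1.81,-3.49,0],"angular":[0,0,0.013]},{"gripper":8.78,"travel":[-1.85,-3.47,0],"angular":[0,0,0.013]},{"gripper":8.78,"travel":[-1.9,-3.45,0],"angular":[0,0,0.013]},{"gripper":8.78,"travel":[-1.94,-3.42,0],"angular":[0,0,0.013]}]'

```text
time_s: 23.05
position: [0.4303, 0.1645, 0.1011]
orientation: [-0.001, 0.708, 0.706, -0.001]
contact_force: [0.0, -0.3, 0.3]
gripper_width: 1.0
finger_force: 0.0
```

Emit:
servo_tool --plan '[{"gripper":8.78,"travel":[0,0,0],"angular":[0,0,0]},{"gripper":8.78,"travel":[0,0,0],"angular":[0,0,0]},{"gripper":8.78,"travel":[0,0,0],"angular":[0,0,0]}]'

```text
time_s: 23.3
position: [0.4338, 0.1657, 0.1021]
orientation: [0.0, 0.708, 0.706, 0.0]
contact_force: [0.5, 0.0, 0.4]
gripper_width: 0.998
finger_force: 0.0
```

```bash
python3 - <<'E'
from h import *
go(.432,.165,.025,90,mx=3)
E
```

```text
t 23.3 p [0.4338 0.1657 0.1266] yaw 89.9
-> [0.432 0.165 0.025] yaw 90 rows 4, turn [0.0, -0.0, -0.001]
   [-0.02, -0.05, 2.54]
   [-0.02, -0.05, 2.54]
   [-0.02, -0.05, 2.54]
   [-0.02, -0.05, 2.54]
```

Emit:
servo_tool --plan '[{"gripper":8.78,"travel":[-0.02,-0.05,2.8],"angular":[0,0,0]},{"gripper":8.78,"travel":[-0.02,-0.05,2.8],"angular":[0,0,0]},{"gripper":8.78,"travel":[-0.02,-0.05,2.5],"angular":[0,0,0]},{"gripper":8.78,"travel":[0,0,1.5],"angular":[0,0,0]},{"gripper":8.78,"travel":[0,0,0.5],"angular":[0,0,0]}]'

```text
time_s: 23.72
position: [0.4322, 0.1653, -0.0011]
orientation: [-0.001, 0.708, 0.707, -0.001]
contact_force: [0.2, -1.1, 0.0]
gripper_width: 1.0
finger_force: 0.0
```

Emit:
servo_tool --plan '[{"gripper":0,"travel":[0,0,0],"angular":[0,0,0]},{"gripper":0,"travel":[0,0,0],"angular":[0,0,0]},{"gripper":0,"travel":[0,0,0],"angular":[0,0,0]},{"gripper":0,"travel":[0,0,0],"angular":[0,0,0]},{"gripper":0,"travel":[0,0,0],"angular":[0,0,0]}]'

```text
time_s: 24.13
position: [0.4328, 0.1653, 0.0024]
orientation: [0.001, 0.708, 0.706, 0.001]
contact_force: [0.4, 0.8, 1.5]
gripper_width: 0.718
finger_force: 30.0
```

Emit:
servo_tool --plan '[{"gripper":0,"travel":[0,0,0],"angular":[0,0,0]},{"gripper":0,"travel":[0,0,0],"angular":[0,0,0]}]'

```text
time_s: 24.3
position: [0.4329, 0.1653, 0.0024]
orientation: [0.001, 0.708, 0.706, 0.001]
contact_force: [0.2, 1.0, 7.2]
gripper_width: 0.716
finger_force: 30.0
```

```bash
python3 - <<'E'
from h import *
p=readout.read_state()["position"]
s=go(p[0],p[1],.13,90,mx=3)
go(.5933,-.2778,.13,90,s)
E
```

```text
t 24.3 p [0.4329 0.1653 0.0269] yaw 89.9
-> [0.43286142 0.1653209  0.13      ] yaw 90 rows 4, turn [0.001, -0.0, -0.001]
   [0.0, 0.01, -2.58]
   [0.0, 0.0, -2.58]
   [0.0, 0.0, -2.58]
   [0.0, 0.0, -2.58]
-> [ 0.5933 -0.2778  0.13  ] yaw 90 rows 12, turn [0.0, 0.0, 0.0]
   [-3.69, 1.34, 0.0]
   [-3.69, 1.34, 0.0]
   [-3.69, 1.34, 0.0]
   [-3.69, 1.34, 0.0]
   [-3.69, 1.34, 0.0]
   [-3.69, 1.34, 0.0]
   [-3.69, 1.34, 0.0]
   [-3.69, 1.34, 0.0]
   [-3.69, 1.34, 0.0]
   [-3.69, 1.34, 0.0]
   [-3.69, 1.34, 0.0]
   [-3.69, 1.34, 0.0]
```

Emit:
servo_tool --plan '[{"gripper":0,"travel":[0,0,-2.58],"angular":[0,0,0]},{"gripper":0,"travel":[0,0,-2.58],"angular":[0,0,0]},{"gripper":0,"travel":[0,0,-2.58],"angular":[0,0,0]},{"gripper":0,"travel":[0,0,-2.58],"angular":[0,0,0]}]'

```text
time_s: 24.63
position: [0.4309, 0.1648, 0.1057]
orientation: [-0.0, 0.708, 0.706, -0.0]
contact_force: [0.7, 0.5, -1.3]
gripper_width: 0.721
finger_force: 30.0
```

Emit:
servo_tool --plan '[{"gripper":0,"travel":[-3.69,1.34,0],"angular":[0,0,0]},{"gripper":0,"travel":[-3.69,1.34,0],"angular":[0,0,0]},{"gripper":0,"travel":[-3.69,1.34,0],"angular":[0,0,0]},{"gripper":0,"travel":[-3.69,1.34,0],"angular":[0,0,0]}]'

```text
time_s: 24.97
position: [0.485, 0.0159, 0.1051]
orientation: [0.0, 0.707, 0.707, 0.0]
contact_force: [0.8, 0.5, -1.4]
gripper_width: 0.718
finger_force: 30.0
```

Emit:
servo_tool --plan '[{"gripper":0,"travel":[-3.69,1.34,0],"angular":[0,0,0]},{"gripper":0,"travel":[-3.69,1.34,0],"angular":[0,0,0]},{"gripper":0,"travel":[-3.69,1.34,0],"angular":[0,0,0]},{"gripper":0,"travel":[-3.69,1.34,0],"angular":[0,0,0]}]'

```text
time_s: 25.3
position: [0.538, -0.1323, 0.1046]
orientation: [-0.0, 0.708, 0.706, -0.0]
contact_force: [1.0, -0.5, -1.2]
gripper_width: 0.718
finger_force: 30.0
```

Emit:
servo_tool --plan '[{"gripper":0,"travel":[-3.69,1.34,0],"angular":[0,0,0]},{"gripper":0,"travel":[-3.69,1.34,0],"angular":[0,0,0]},{"gripper":0,"travel":[-3.69,1.34,0],"angular":[0,0,0]},{"gripper":0,"travel":[-3.69,1.34,0],"angular":[0,0,0]}]'

```text
time_s: 25.63
position: [0.5913, -0.2798, 0.1044]
orientation: [-0.001, 0.708, 0.706, -0.0]
contact_force: [0.5, 1.0, -1.6]
gripper_width: 0.724
finger_force: 30.0
```

Emit:
servo_tool --plan '[{"gripper":0,"travel":[0,0,0],"angular":[0,0,0]},{"gripper":0,"travel":[0,0,0],"angular":[0,0,0]},{"gripper":0,"travel":[0,0,0],"angular":[0,0,0]},{"gripper":0,"travel":[0,0,0],"angular":[0,0,0]}]'

```text
time_s: 25.97
position: [0.5905, -0.2765, 0.1042]
orientation: [-0.001, 0.708, 0.707, -0.0]
contact_force: [-0.1, 1.2, -1.3]
gripper_width: 0.723
finger_force: 30.0
```

```bash
python3 - <<'E'
from h import *
go(.5933,-.2778,.0335,90,mx=2.6)
E
```

```text
t 25.97 p [ 0.5905 -0.2765  0.1287] yaw 89.9
-> [ 0.5933 -0.2778  0.0335] yaw 90 rows 4, turn [-0.0, -0.0, -0.0]
   [-0.04, 0.07, 2.38]
   [-0.04, 0.07, 2.38]
   [-0.04, 0.07, 2.38]
   [-0.03, 0.07, 2.38]
```

Emit:
servo_tool --plan '[{"gripper":0,"travel":[-0.03,0.06,2.6],"angular":[0,0,0]},{"gripper":0,"travel":[-0.03,0.06,2.6],"angular":[0,0,0]},{"gripper":0,"travel":[-0.03,0.06,2.2],"angular":[0,0,0]},{"gripper":0,"travel":[0,0,1.2],"angular":[0,0,0]},{"gripper":0,"travel":[0,0,0.6],"angular":[0,0,0]}]'

```text
time_s: 26.38
position: [0.5917, -0.2768, 0.0108]
orientation: [-0.002, 0.707, 0.707, -0.0]
contact_force: [-1.2, -0.7, -1.5]
gripper_width: 0.724
finger_force: 30.0
```

Emit:
servo_tool --plan '[{"gripper":0,"travel":[0,0,0],"angular":[0,0,0]},{"gripper":0,"travel":[0,0,0],"angular":[0,0,0]},{"gripper":0,"travel":[0,0,0],"angular":[0,0,0]}]'

```text
time_s: 26.63
position: [0.5944, -0.2793, 0.014]
orientation: [0.001, 0.708, 0.706, 0.0]
contact_force: [0.5, 0.5, -2.0]
gripper_width: 0.723
finger_force: 30.0
```

Emit:
servo_tool --plan '[{"gripper":0,"travel":[0,0,0.4],"angular":[0,0,0]},{"gripper":0,"travel":[0,0,0.3],"angular":[0,0,0]},{"gripper":0,"travel":[0,0,0],"angular":[0,0,0]},{"gripper":0,"travel":[0,0,0],"angular":[0,0,0]}]'

```text
time_s: 26.97
position: [0.5939, -0.2794, 0.006]
orientation: [0.0, 0.708, 0.706, 0.0]
contact_force: [0.4, -0.2, -0.0]
gripper_width: 0.721
finger_force: 30.0
```

Emit:
servo_tool --plan '[{"gripper":8.6,"travel":[0,0,0],"angular":[0,0,0]},{"gripper":8.6,"travel":[0,0,0],"angular":[0,0,0]},{"gripper":8.6,"travel":[0,0,0],"angular":[0,0,0]},{"gripper":8.6,"travel":[0,0,0],"angular":[0,0,0]}]'

```text
time_s: 27.3
position: [0.5933, -0.279, 0.0057]
orientation: [-0.0, 0.708, 0.706, -0.0]
contact_force: [0.1, 0.2, -0.9]
gripper_width: 0.966
finger_force: 0.0
```

Emit:
servo_tool --plan '[{"gripper":8.6,"travel":[0,0,-2.5],"angular":[0,0,0]},{"gripper":8.6,"travel":[0,0,-2.5],"angular":[0,0,0]},{"gripper":8.6,"travel":[0,0,-2.5],"angular":[0,0,0]},{"gripper":8.6,"travel":[0,0,-2.0],"angular":[0,0,0]},{"gripper":8.6,"travel":[0,0,0],"angular":[0,0,0]}]'

```text
time_s: 27.72
position: [0.5961, -0.2806, 0.1052]
orientation: [0.004, 0.708, 0.706, 0.001]
contact_force: [0.6, -0.8, -0.1]
gripper_width: 0.98
finger_force: 0.0
```

Emit:
servo_tool --plan '[{"gripper":7.5,"travel":[0,0,0],"angular":[0,0,0]},{"gripper":7.5,"travel":[0,0,0],"angular":[0,0,0]},{"gripper":7.5,"travel":[0,0,0],"angular":[0,0,0]}]'

```text
time_s: 27.97
position: [0.5923, -0.2784, 0.0989]
orientation: [-0.001, 0.708, 0.706, -0.0]
contact_force: [0.7, 0.6, 0.2]
gripper_width: 0.856
finger_force: 0.0
```

```bash
python3 - <<'E'
from fit import *
s=go(.4475,-.164,.13,90); go(.4475,-.164,.020,90,s)
im=cv2.imread("pics/top0.png"); c=cv2.resize(im[175:230,320:400],None,fx=8,fy=8,interpolation=cv2.INTER_CUBIC)
cm=cam("top")
q=np.array([w2pix(cm,v) for v in verts(OBJ['tin_small'],.4475,-.164,0)[40:]]); cv2.polylines(c,[((q-[320,175]+.5)*8).astype(np.int32).reshape(-1,1,2)],True,(0,255,0),1)
cv2.imwrite("pics/ts.png",c)
E
```

```text
t 27.97 p [ 0.5923 -0.2784  0.1234] yaw 89.9
-> [ 0.4475 -0.164   0.13  ] yaw 90 rows 5, turn [-0.001, -0.0, -0.0]
   [2.28, -2.9, -0.12]
   [2.28, -2.9, -0.12]
   [2.28, -2.9, -0.12]
   [2.29, -2.9, -0.13]
   [2.29, -2.9, -0.13]
-> [ 0.4475 -0.164   0.02  ] yaw 90 rows 3, turn [0.0, 0.0, 0.0]
   [0.0, -0.0, 3.67]
   [0.0, -0.0, 3.67]
   [0.0, -0.0, 3.67]
```

View pics/ts.png

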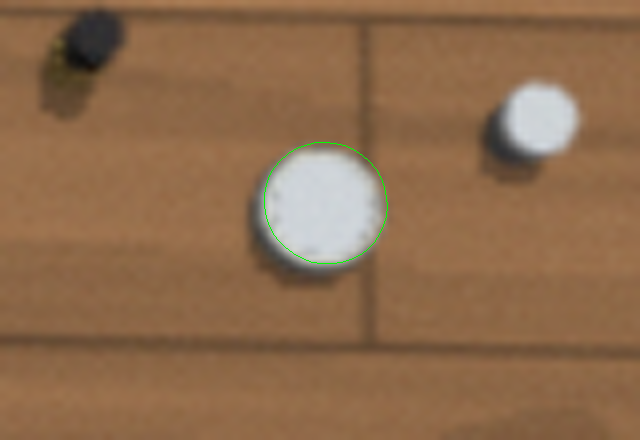

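The small tin lid is at about (322,207), within 1.5 mm of the fit. I'll use (.446,-.163).

Emit:
servo_tool --plan '[{"gripper":7.5,"travel":[2.3,-2.92,0],"angular":[0,0,0]},{"gripper":7.5,"travel":[2.3,-2.92,0],"angular":[0,0,0]},{"gripper":7.5,"travel":[2.3,-2.92,0],"angular":[0,0,0]},{"gripper":7.5,"travel":[2.3,-2.92,0],"angular":[0,0,0]},{"gripper":7.5,"travel":[2.3,-2.92,0],"angular":[0,0,0]}]'

```text
time_s: 28.38
position: [0.4451, -0.1622, 0.0993]
orientation: [-0.001, 0.708, 0.706, -0.0]
contact_force: [-1.0, 0.3, 0.6]
gripper_width: 0.855
finger_force: 0.0
```

Emit:
servo_tool --plan '[{"gripper":7.5,"travel":[0,0,0],"angular":[0,0,0]},{"gripper":7.5,"travel":[0,0,0],"angular":[0,0,0]},{"gripper":7.5,"travel":[0,0,0],"angular":[0,0,0]}]'

```text
time_s: 28.63
position: [0.4481, -0.164, 0.1003]
orientation: [0.0, 0.708, 0.706, 0.0]
contact_force: [0.8, -0.5, -0.6]
gripper_width: 0.854
finger_force: 0.0
```

```bash
python3 - <<'E'
from h import *
go(.446,-.163,.020,90,mx=3)
E
```

```text
t 28.63 p [ 0.4481 -0.164   0.1248] yaw 89.9
-> [ 0.446 -0.163  0.02 ] yaw 90 rows 4, turn [0.0, 0.0, -0.0]
   [0.02, -0.05, 2.62]
   [0.02, -0.05, 2.62]
   [0.02, -0.05, 2.62]
   [0.02, -0.05, 2.62]
```

Emit:
servo_tool --plan '[{"gripper":7.5,"travel":[0.03,-0.05,3.0],"angular":[0,0,0]},{"gripper":7.5,"travel":[0.03,-0.05,3.0],"angular":[0,0,0]},{"gripper":7.5,"travel":[0.03,-0.05,2.0],"angular":[0,0,0]},{"gripper":7.5,"travel":[0,0,1.2],"angular":[0,0,0]},{"gripper":7.5,"travel":[0,0,0.7],"angular":[0,0,0]}]'

```text
time_s: 29.05
position: [0.4468, -0.1636, -0.0004]
orientation: [-0.001, 0.708, 0.706, -0.0]
contact_force: [-0.8, -0.4, 0.1]
gripper_width: 0.854
finger_force: 0.0
```

Emit:
servo_tool --plan '[{"gripper":7.5,"travel":[0,0,0.3],"angular":[0,0,0]},{"gripper":7.5,"travel":[0,0,0.2],"angular":[0,0,0]},{"gripper":0,"travel":[0,0,0],"angular":[0,0,0]},{"gripper":0,"travel":[0,0,0],"angular":[0,0,0]},{"gripper":0,"travel":[0,0,0],"angular":[0,0,0]}]'

```text
time_s: 29.47
position: [0.4469, -0.1633, -0.0026]
orientation: [0.001, 0.708, 0.706, 0.0]
contact_force: [0.6, 0.6, -0.2]
gripper_width: 0.667
finger_force: 0.0
```

Emit:
servo_tool --plan '[{"gripper":0,"travel":[0,0,0],"angular":[0,0,0]},{"gripper":0,"travel":[0,0,0],"angular":[0,0,0]},{"gripper":0,"travel":[0,0,0],"angular":[0,0,0]},{"gripper":0,"travel":[0,0,0],"angular":[0,0,0]},{"gripper":0,"travel":[0,0,0],"angular":[0,0,0]}]'

```text
time_s: 29.88
position: [0.4465, -0.163, -0.0029]
orientation: [0.0, 0.708, 0.706, 0.0]
contact_force: [-1.8, 0.2, 6.3]
gripper_width: 0.49
finger_force: 30.0
```

```bash
python3 - <<'E'
from h import *
p=readout.read_state()["position"]; print(p,readout.read_state()["finger_force"])
s=go(p[0],p[1],.14,90,mx=3)
go(.594,-.279,.14,90,s)
E
```

```text
[ 0.44650552 -0.16300717 -0.00286516] 30.001887381076813
t 29.88 p [ 0.4465 -0.163   0.0216] yaw 89.9
-> [ 0.44650552 -0.16300717  0.14      ] yaw 90 rows 4, turn [0.0, 0.0, -0.001]
   [-0.0, 0.0, -2.96]
   [-0.0, 0.0, -2.96]
   [-0.0, 0.0, -2.96]
   [-0.0, 0.0, -2.96]
-> [ 0.594 -0.279  0.14 ] yaw 90 rows 5, turn [0.0, 0.0, 0.0]
   [-2.32, 2.95, 0.0]
   [-2.32, 2.95, 0.0]
   [-2.32, 2.95, 0.0]
   [-2.32, 2.95, 0.0]
   [-2.32, 2.95, 0.0]
```

Emit:
servo_tool --plan '[{"gripper":0,"travel":[0,0,-2.96],"angular":[0,0,0]},{"gripper":0,"travel":[0,0,-2.96],"angular":[0,0,0]},{"gripper":0,"travel":[0,0,-2.96],"angular":[0,0,0]},{"gripper":0,"travel":[0,0,-2.96],"angular":[0,0,0]}]'

```text
time_s: 30.22
position: [0.4455, -0.1625, 0.1161]
orientation: [-0.001, 0.708, 0.706, -0.0]
contact_force: [-0.2, -0.5, -1.0]
gripper_width: 0.491
finger_force: 30.0
```

Emit:
servo_tool --plan '[{"gripper":0,"travel":[-2.32,2.95,0],"angular":[0,0,0]},{"gripper":0,"travel":[-2.32,2.95,0],"angular":[0,0,0]},{"gripper":0,"travel":[-2.32,2.95,0],"angular":[0,0,0]},{"gripper":0,"travel":[-2.32,2.95,0],"angular":[0,0,0]},{"gripper":0,"travel":[-2.32,2.95,0],"angular":[0,0,0]}]'

```text
time_s: 30.63
position: [0.5943, -0.28, 0.1149]
orientation: [-0.0, 0.708, 0.706, -0.0]
contact_force: [0.8, -1.1, -0.5]
gripper_width: 0.496
finger_force: 30.0
```

Emit:
servo_tool --plan '[{"gripper":0,"travel":[0,0,0],"angular":[0,0,0]},{"gripper":0,"travel":[0,0,0],"angular":[0,0,0]},{"gripper":0,"travel":[0,0,0],"angular":[0,0,0]},{"gripper":0,"travel":[0,0,0],"angular":[0,0,0]}]'

```text
time_s: 30.97
position: [0.5916, -0.2778, 0.1145]
orientation: [-0.001, 0.708, 0.706, -0.0]
contact_force: [-1.1, 0.2, -0.1]
gripper_width: 0.49
finger_force: 30.0
```

```bash
python3 - <<'E'
from fit import *
go(.5935,-.279,.0586,90,mx=2.6)
snap("wrist","pics/w7.png"); snap("side","pics/s7.png")
a,b=[cv2.imread(f"pics/{n}.png") for n in("w7","s7")]
cv2.imwrite("pics/m7.png",np.hstack([cv2.resize(a,(400,300)),cv2.resize(b[200:365,180:400],(400,300))]))
E
```

```text
t 30.97 p [ 0.5916 -0.2778  0.139 ] yaw 89.9
-> [ 0.5935 -0.279   0.0586] yaw 90 rows 4, turn [-0.001, -0.0, -0.0]
   [-0.03, 0.05, 2.01]
   [-0.03, 0.05, 2.01]
   [-0.03, 0.05, 2.01]
   [-0.03, 0.05, 2.01]
```

View pics/m7.png

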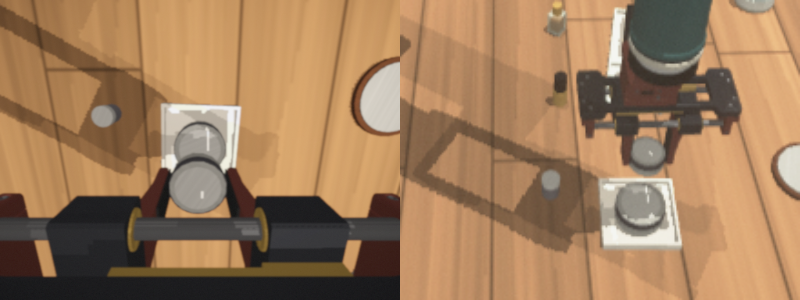

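The small tin is held level at (198,185), and the large tin lies flat in the square tray at (198,143); in the side crop it is at (640,205). Lowering the small tin onto it.

Emit:
servo_tool --plan '[{"gripper":0,"travel":[-0.03,0.05,2.5],"angular":[0,0,0]},{"gripper":0,"travel":[-0.03,0.05,2.5],"angular":[0,0,0]},{"gripper":0,"travel":[-0.03,0.05,1.5],"angular":[0,0,0]},{"gripper":0,"travel":[0,0,0.8],"angular":[0,0,0]},{"gripper":0,"travel":[0,0,0.4],"angular":[0,0,0]}]'

```text
time_s: 31.48
position: [0.5936, -0.279, 0.037]
orientation: [-0.001, 0.708, 0.706, -0.0]
contact_force: [-0.0, 0.2, -1.2]
gripper_width: 0.495
finger_force: 30.0
```

Emit:
servo_tool --plan '[{"gripper":0,"travel":[0,0,0.2],"angular":[0,0,0]},{"gripper":0,"travel":[0,0,0],"angular":[0,0,0]},{"gripper":0,"travel":[0,0,0],"angular":[0,0,0]},{"gripper":0,"travel":[0,0,0],"angular":[0,0,0]}]'

```text
time_s: 31.82
position: [0.5956, -0.2804, 0.0372]
orientation: [0.001, 0.708, 0.706, 0.0]
contact_force: [0.3, -0.7, -0.7]
gripper_width: 0.492
finger_force: 30.0
```

Emit:
servo_tool --plan '[{"gripper":0,"travel":[0.08,-0.1,0.3],"angular":[0,0,0]},{"gripper":0,"travel":[0,0,0.3],"angular":[0,0,0]},{"gripper":0,"travel":[0,0,0],"angular":[0,0,0]},{"gripper":0,"travel":[0,0,0],"angular":[0,0,0]}]'

```text
time_s: 32.15
position: [0.5937, -0.2791, 0.0298]
orientation: [-0.0, 0.708, 0.706, -0.0]
contact_force: [-0.1, -0.9, -1.2]
gripper_width: 0.494
finger_force: 30.0
```

Emit:
servo_tool --plan '[{"gripper":0,"travel":[0,0,0.15],"angular":[0,0,0]},{"gripper":0,"travel":[0,0,0],"angular":[0,0,0]},{"gripper":0,"travel":[0,0,0],"angular":[0,0,0]}]'

```text
time_s: 32.4
position: [0.594, -0.2793, 0.0292]
orientation: [0.0, 0.708, 0.706, 0.0]
contact_force: [-1.7, 1.0, 5.1]
gripper_width: 0.495
finger_force: 30.0
```

Contact at 5 N at the expected height. Release, lift and retreat.

Emit:
servo_tool --plan '[{"gripper":6.5,"travel":[0,0,0],"angular":[0,0,0]},{"gripper":6.5,"travel":[0,0,0],"angular":[0,0,0]},{"gripper":6.5,"travel":[0,0,0],"angular":[0,0,0]},{"gripper":6.5,"travel":[0,0,0],"angular":[0,0,0]}]'

```text
time_s: 32.73
position: [0.5939, -0.2792, 0.0283]
orientation: [-0.0, 0.708, 0.706, 0.0]
contact_force: [0.1, 0.3, 0.7]
gripper_width: 0.728
finger_force: 0.0
```

Emit:
servo_tool --plan '[{"gripper":6.5,"travel":[0,0,-1.5],"angular":[0,0,0]},{"gripper":6.5,"travel":[0,0,-2.5],"angular":[0,0,0]},{"gripper":6.5,"travel":[0,0,-3.0],"angular":[0,0,0]},{"gripper":6.5,"travel":[0,0,-3.0],"angular":[0,0,0]}]'

```text
time_s: 33.07
position: [0.5933, -0.2789, 0.1288]
orientation: [-0.001, 0.708, 0.706, -0.0]
contact_force: [0.9, -0.2, 0.4]
gripper_width: 0.737
finger_force: 0.0
```

Emit:
servo_tool --plan '[{"gripper":6.5,"travel":[4.0,0,0],"angular":[0,0,0]},{"gripper":6.5,"travel":[4.0,0,0],"angular":[0,0,0]},{"gripper":6.5,"travel":[0,-4.0,0],"angular":[0,0,0]},{"gripper":6.5,"travel":[0,-4.0,0],"angular":[0,0,0]},{"gripper":6.5,"travel":[0,-4.0,0],"angular":[0,0,0]}]'

```text
time_s: 33.48
position: [0.4731, -0.1977, 0.1284]
orientation: [0.0, 0.707, 0.707, -0.0]
contact_force: [-0.1, -0.5, -0.1]
gripper_width: 0.74
finger_force: 0.0
```

Emit:
servo_tool --plan '[{"gripper":6.5,"travel":[0,0,-4.0],"angular":[0,0,0]},{"gripper":6.5,"travel":[0,0,-4.0],"angular":[0,0,0]},{"gripper":6.5,"travel":[0,0,0],"angular":[0,0,0]},{"gripper":6.5,"travel":[0,0,0],"angular":[0,0,0]},{"gripper":6.5,"travel":[0,0,0],"angular":[0,0,0]}]'

```text
time_s: 33.9
position: [0.4743, -0.1992, 0.2086]
orientation: [0.0, 0.708, 0.706, 0.0]
contact_force: [-0.1, 0.2, -0.4]
gripper_width: 0.741
finger_force: 0.0
```

```bash
python3 - <<'E'
from fit import *
for n in("wrist","side","top"): snap(n,f"pics/f_{n}.png")
w,s,t=[cv2.imread(f"pics/f_{n}.png") for n in("wrist","side","top")]
cv2.imwrite("pics/final.png",np.hstack([cv2.resize(s[140:350,200:360],(450,590),interpolation=cv2.INTER_CUBIC),np.vstack([cv2.resize(w,(350,262)),cv2.resize(t[60:250,150:450],(350,222)),np.zeros((106,350,3),np.uint8)])]))
E
```

```text
(no output)
```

View pics/final.png

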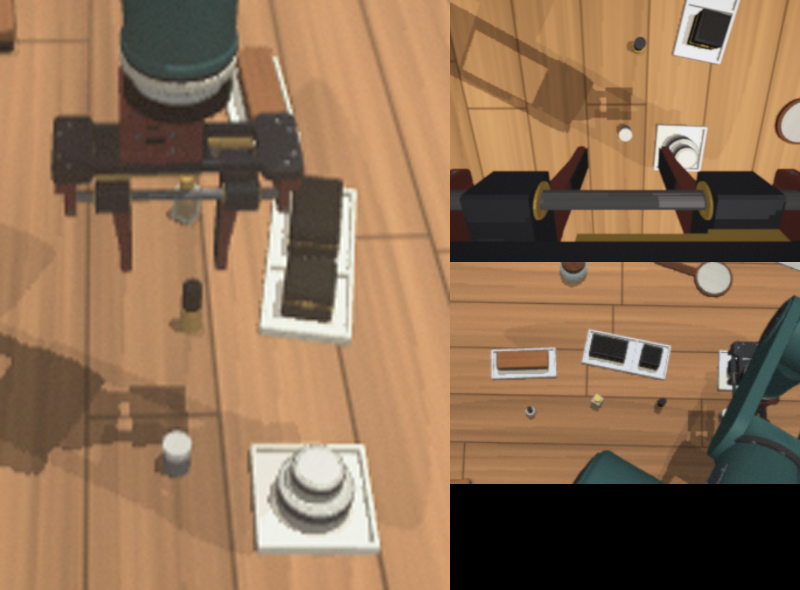

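All five look placed and the perfume at (187,195) is standing. A quick numeric check of the two boxes and the brush before handing in.

```bash
python3 - <<'E'
from fit import *
cm=cam("top"); im=cv2.imread("pics/f_top.png")
def loc(T,yaw,xy):
    a=np.radians(yaw); d=np.array(xy)-T; return (np.array([[np.cos(a),np.sin(a)],[-np.sin(a),np.cos(a)]])@d).round(4)
for n,xy,yaw,zb,T,ty in(('case',(.638,.047),79.4,.004,(.6306,.0056),-10.6),('ring_box',(.62,-.055),-10.6,.004,(.6306,.0056),-10.6),('brush',(.602,.265),93.3,.02,(.6019,.2647),3.3)):
    o=list(OBJ[n]); o[1]=zb; u,v=w2pix(cm,[*xy,.03]); hw=34; off=np.array([int(u)-hw,int(v)-hw])
    c=cv2.resize(im[off[1]:off[1]+2*hw,off[0]:off[0]+2*hw],None,fx=S,fy=S,interpolation=cv2.INTER_CUBIC); m=mask(c,o[4])
    if n=='brush': h=cv2.cvtColor(c,cv2.COLOR_BGR2HSV); m=(h[...,1]>110)
    m=cv2.morphologyEx(m.astype(np.uint8),cv2.MORPH_OPEN,np.ones((31,31))); _,L=cv2.connectedComponents(m); m=(L==L[hw*S,hw*S]).astype(np.uint8)
    g=[*xy,np.radians(yaw)]; f=lambda p:1-(lambda M:(M&m).sum()/max(1,(M|m).sum()))(model(cm,o,p,off,m.shape))
    r=minimize(f,g,method='Nelder-Mead',options=dict(initial_simplex=np.array(g)+np.vstack([np.zeros(3),np.diag([.008,.008,.1])])))
    print(n,loc(T,ty,r.x[:2]),'yaw',round(np.degrees(r.x[2]),1),'IoU',round(1-r.fun,3))
E
```

```text
case [-0.0014  0.0485] yaw 78.3 IoU 0.837
ring_box [-0.0011 -0.0591] yaw -17.7 IoU 0.791
brush [0.0003 0.0022] yaw 91.1 IoU 0.812
```

All are well within tolerance, so I'm handing in.

```bash
python3 -c "
from rig import arm; print(arm.sign_off())"
```

```text
the job is handed in; nothing more can be done
None
```

I put all five things away in their trays and handed the job in at about 34 s; the perfume bottle is still standing, and no verdict came back at hand-in.

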